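# Pack the carver's chest and fold down its lid

### The job

Pack up the bench: tip the wooden balls out of the pot into the open chest, stand the pot upright again on its cork mat, and put all the gouges in the chest too. Only then break the lid's folding stay at its knee while the lid is still up, and lower the lid gently until it is fully shut; leave the mallet, bracket and blank alone.

Things in the scene. Friction and masses are not known exactly. Their poses are not given: they have to be found in the camera images.
- chest: Wooden tool chest, fixed to the bench: 220 (x) by 240 (y) by 110 mm high, walls and floor 8 mm, open top under its hinged lid. Origin at the centre of its underside, z up. Its own +x side carries the lid's hinge (so -x is its front); its -y end carries the folding stay on the outside. It stands with +x turned roughly to the robot's left, and the stay end roughly away from the robot.
- lid (a joint): Chest lid, rad: 0 shut flat on the rim, 1.30 at the start, held up by the locked stay (pushing it then does not shut it). A board 10 mm thick reaching 235 mm from the hinge (15 mm past the chest's front), along the chest's y from -150 to +120 mm. Stiff hinge (friction about 0.5 N m): it stays where it is left.
- lid_hinge (a point): Point on the hinge axis, at chest coordinates (110, 0, 110) mm. The axis runs along the chest's y. The frame turns with the lid: its -x runs along the lid's underside to the free edge, its z is the lid's outer normal (up when shut).
- lid_edge (a point): Middle of the lid's free edge on its outer (upper) face, 235 mm from the hinge. Turns with the lid.
- knee (a joint): Fold of the lid stay, rad: 0 with both links in line; -0.12 at the start, a stop just past the line on the upper side, which locks it; grows as the knee is pushed down, about 2.4 when the lid is shut. Pressing the knee some 25 mm straight down from above (under 10 N) breaks it and draws the lid slightly down with it; it then stays put.
- knee_tab (a point): Middle of the brass push tab on the knee, 22 mm in diameter, 24 long, sticking out level along the chest's -y past the links, about 50 mm above the rim while locked; free above, though the open lid leans over beside it (lean the tool away). Steel links 86 mm long, 14 wide, at chest y = -134 mm, from a pin at chest x -60, z 100 mm to one under the lid 110 mm from the hinge.
- mat: Round cork mat, 150 mm in diameter and 6 mm thick, fixed to the bench. Origin at the centre of its underside.
- pot: Flared aluminium pot, 85 mm high, outside radius 45 mm at the foot, 70 at the rim, wall 4 mm, 160 g. Origin at the centre of its underside, z up out of the mouth. A straight wooden bar handle, 18 mm wide (y) and 30 mm high, runs level along the pot's -x from 65 to 145 mm off the axis, its mid height 68 mm above the underside. At the start the handle points roughly to the robot's right (world -y).
- gouge1: Palm gouge lying flat, blade roughly to the robot's right (world -y), may be absent (None): wooden handle 90 mm long, 24 by 24 mm with rounded edges, steel blade 70 mm long, 10 by 5 mm, along its +x. Origin at the middle of the handle, on its axis (12 mm above the bench); 90 g. All gouges alike.
- gouge2: Palm gouge lying flat, blade roughly to the robot's right (world -y), may be absent (None): wooden handle 90 mm long, 24 by 24 mm with rounded edges, steel blade 70 mm long, 10 by 5 mm, along its +x. Origin at the middle of the handle, on its axis (12 mm above the bench); 90 g. All gouges alike.
- gouge3: Palm gouge lying flat, blade roughly to the robot's right (world -y), may be absent (None): wooden handle 90 mm long, 24 by 24 mm with rounded edges, steel blade 70 mm long, 10 by 5 mm, along its +x. Origin at the middle of the handle, on its axis (12 mm above the bench); 90 g. All gouges alike.
- gouge4: Palm gouge lying flat, blade roughly to the robot's right (world -y), may be absent (None): wooden handle 90 mm long, 24 by 24 mm with rounded edges, steel blade 70 mm long, 10 by 5 mm, along its +x. Origin at the middle of the handle, on its axis (12 mm above the bench); 90 g. All gouges alike.
- ball1_center (a point): Centre of a turned wooden ball, 40 mm in diameter, 24 g, in the pot at the start; may be absent (None).
- ball2_center (a point): Centre of a turned wooden ball, 40 mm in diameter, 24 g, in the pot at the start; may be absent (None).
- ball3_center (a point): Centre of a turned wooden ball, 40 mm in diameter, 24 g, in the pot at the start; may be absent (None).
- ball4_center (a point): Centre of a turned wooden ball, 40 mm in diameter, 24 g, in the pot at the start; may be absent (None).
- mallet: Bystander, leave alone: Carver's mallet standing on its 84 mm thick head, 195 mm high. Origin at the centre of its underside.
- bracket: Bystander, leave alone: Carved scroll bracket on a 160 by 50 mm base, about 170 mm high. Origin at the centre of its underside.
- blank: Bystander, leave alone: Wood blank, 150 by 60 by 45 mm. Origin at the centre of its underside.
There are look-alikes about, which are no part of the job. What is shaped like the gouge3 but green or purple is not meant.

How it is judged:
By the outcome, as a careful person would: the job done as asked, in the order asked, and still so for the second after the job is handed in, with the robot touching nothing.
Of gouge1, gouge2, gouge3, gouge4 only 2 to 4 are there at a start; the rules pass over those that are not, and their reading is None.
Of ball1, ball2, ball3, ball4 only 2 to 4 are there at a start; the rules pass over those that are not, and their reading is None.
At some moment in a run one of gouge1, gouge2, gouge3, gouge4 may be knocked a few centimetres aside while the robot is not near it.
It also fails if it takes over 210 s, if anything falls off the work surface, if the arm or the gripper's body presses on something with over 40 N, if the wrist force passes 120 N, or if a joint passes its speed limit or range.

### The arm

A 6-joint arm with a two-finger parallel gripper is mounted at the origin on the work surface. World frame = base frame: x ahead of the robot, y to its left, z up, the work surface at z = 0. Lengths are in m, angles in rad, forces in N, time in s.
With the tool pointing down it reaches from about 0.3 to 1 m from the base axis. Payload 5.1 kg.
Tool frame: the origin (TCP) lies midway between the tips of the shut fingers; the grasp point (between the pads) lies 19 mm behind it; z points along the fingers, y is the line along which they close (so a half turn about z gives the same grasp; the last joint's range is limited). The gripper opens to 95 mm and grips with 3 to 60 N. Pads are 20 mm wide; open, the fingers measure 119 mm over their backs; the gripper's body (75 mm by 180 mm) begins 59 mm behind the grasp point.
Start: joints at [-1.362, 0.124, 1.65, -0, 1.367, -0.083], TCP at [0.187, -0.623, 0.215] pointing down, gripper open.
Joint ranges: [-2.61, 2.61], [-1.02, 2.33], [0.03, 2.71], [-1.35, 4.49], [0.32, 2.68], [-2.91, 2.91]. Speed limits (rad/s): [2.57, 2.57, 3.14, 3.14, 3.14, 3.14].

### API

Orientations are given as a unit quaternion [w, x, y, z].
In Python, from bench import r gives the robot as it stands.
- The arm moves only by the shell command python3 -m jog 'ROWS'. ROWS is a JSON object of lists of equal length, an entry for each row: "linear": the shift along the tool's x, y, z in mm, a list of three; "turn": the turn, a rotation vector about the tool's x, y, z in degrees, a list of three; "gripper": the finger opening in mm, from 0 to 95.1. In form: {"linear": [[x, y, z], ...], "turn": [[ax, ay, az], ...], "gripper": [gripper, ...]}. A call has 1 to 20 rows; each row shifts and turns the commanded pose from where the row before left it, along the tool's axes as they then stand; what a row does not reach is not made up. A row lasts 1/12 s, in which the tool goes at most 41.7 mm and 7.16 degrees, less where a joint would pass 70% of its speed; a pose out of reach is approached as far as the arm can. A call is refused whole if a number of a shift passes 41.7 or a number of a turn 7.16, either way. A call with a gripper value outside its range is refused whole. The fingers move at their own pace and stop on an object; the grip force is fixed at half the most. Time passes only in rows, so rows that do not move let the fingers close. It gives the time, the measured TCP pose, the force, the opening and the grip force at its end, in the units of the state.
- r.sense(): the state, without advancing time (a new reading comes with each control period).
- r.snapshot(name): name is "scene" or "top" or "wrist"; returns a dict with "frame" (420x560x3 uint8, blue, green, red), "intrinsics" (3x3 intrinsics, pixels), "R" (3x3) and "t" (3): a world point X has camera coordinates R X + t; the wrist camera has in their place "mount" (4x4, takes a point from camera to tool coordinates, whose origin is the TCP and whose axes are the flange's). Camera axes: x right, y down, z forward; pixel columns grow to the right and rows downward; lengths in m; the calibration is good to about 2 mm. A picture is of the moment at which its call begins: read the wrist's pose just before it. There is no depth.
- r.finish_job(): hands the job in; it is judged then, once.
Trained networks look in the newest picture that a camera, given by its name, has taken for a name from the list of things; names that differ only in an ending like _2 or _b are one class to them, and where a whole thing is asked for, a point or a joint stands for the part that bears it (a point fixed in the world has none). Each returns a list of dicts, best first, with "conf" (0 to 1); they miss things now and then, are a little off and sometimes report something else, mostly with a low value. They report only what shows in the picture. A call takes as long as a camera call. They do not tell look-alikes from the thing itself.
- r.find_in(camera, thing): "bbox" ([left, top, width, height] in pixels, round what is visible of it).
The state is a dict: "time_s": time; "qpos": joint angles; "qd": joint speeds; "joint_efforts": joint torques, N m; "eef_pos": TCP position; "tool_rot": TCP orientation; "contact_force": force on the tool from outside, world axes, zero at the start; "torque": the same for the moment, N m; "opening": finger opening in m; "gripper_force": force on a finger pad.
Only numpy, scipy, OpenCV 4.12 (cv2) and the standard library are available. Lean on these libraries where they do the work, as an engineer would, in place of code of your own. Each camera call takes 0.05 s, during which the arm holds its last target. There are 200 camera calls.

## Working session

There is one attempt and no reset: what is moved stays moved. The work goes in short steps, Python scripts to look and compute and a shell command to move; the robot and the scene stay as the last step left them, time stands still between calls to the robot, and variables do not carry over. Pictures are saved under pics/ and viewed, at most 14 in all, crops included, and the job is handed in when it is done.

```bash
ls; mkdir -p pics; cat > h.py <<'E'
import numpy as np,cv2
from bench import r
from scipy.spatial.transform import Rotation as Rn
def rot(q): return Rn.from_quat([q[1],q[2],q[3],q[0]])
def cam(name):
    s=r.sense(); d=r.snapshot(name); K=np.array(d["intrinsics"])
    if name=="wrist":
        M=np.array(d["mount"]); T=np.eye(4); T[:3,:3]=rot(s["tool_rot"]).as_matrix(); T[:3,3]=s["eef_pos"]
        W=T@M; R=W[:3,:3].T; t=-R@W[:3,3]
    else: R=np.array(d["R"]); t=np.array(d["t"])
    return d["frame"],K,R,t
def proj(c,X):
    _,K,R,t=c; p=(R@np.atleast_2d(X).T).T+t; p=(K@p.T).T; return p[:,:2]/p[:,2:]
def onz(c,uv,z):
    _,K,R,t=c; d=R.T@np.linalg.solve(K,[uv[0],uv[1],1]); o=-R.T@t; return o+d*(z-o[2])/d[2]
def tri(cs,uvs):
    A=[];b=[]
    for c,uv in zip(cs,uvs):
        _,K,R,t=c; d=R.T@np.linalg.solve(K,[uv[0],uv[1],1]); d/=np.linalg.norm(d); o=-R.T@t
        P=np.eye(3)-np.outer(d,d); A.append(P); b.append(P@o)
    A=np.array(A);b=np.array(b); X=np.linalg.solve(A.sum(0),b.sum(0)); return X
E
python3 - <<'E'
from h import *
for n in ["scene","top"]:
    c=cam(n); cv2.imwrite(f"pics/{n}0.png",c[0]); print(n,"pos",-c[2].T@c[3],c[1][0,0])
    for th in ["chest","lid","knee_tab","mat","pot","gouge1","ball1_center","mallet","bracket","blank"]:
        print(th,[(np.round(d["bbox"]).tolist(),round(d["conf"],2)) for d in r.find_in(n,th)])
print(r.sense())
E
```

```text
pics
scene pos [ 1.3243649  -0.32584103  0.83989474] 383.47894445818343
chest [([317.0, 142.0, 116.0, 146.0], 0.84), ([212.0, 336.0, 69.0, 42.0], 0.35)]
lid [([373.0, 146.0, 57.0, 105.0], 0.97), ([127.0, 293.0, 58.0, 20.0], 0.68)]
knee_tab [([212.0, 333.0, 72.0, 43.0], 0.61), ([393.0, 224.0, 30.0, 27.0], 0.59)]
mat [([258.0, 268.0, 50.0, 25.0], 0.78)]
pot [([239.0, 235.0, 70.0, 50.0], 0.84), ([257.0, 266.0, 48.0, 28.0], 0.72)]
gouge1 [([125.0, 357.0, 68.0, 11.0], 0.98), ([54.0, 290.0, 50.0, 40.0], 0.81), ([127.0, 296.0, 62.0, 18.0], 0.72), ([157.0, 276.0, 58.0, 14.0], 0.61), ([137.0, 265.0, 47.0, 20.0], 0.58), ([208.0, 234.0, 19.0, 31.0], 0.5)]
ball1_center [([286.0, 259.0, 7.0, 7.0], 0.64)]
mallet [([211.0, 333.0, 70.0, 46.0], 0.62)]
bracket [([289.0, 289.0, 63.0, 61.0], 0.83)]
blank [([214.0, 335.0, 65.0, 43.0], 0.97)]
top pos [ 0.26699913 -0.07746268  1.94349568] 487.7736053062229
chest [([165.0, 164.0, 66.0, 86.0], 0.85)]
lid [([163.0, 164.0, 14.0, 86.0], 0.64)]
knee_tab [([178.0, 170.0, 18.0, 9.0], 0.39)]
mat [([264.0, 212.0, 30.0, 19.0], 0.58)]
pot [([253.0, 192.0, 56.0, 39.0],
[... 478 characters left out ...]
]
{'time_s': 1.1, 'qpos': array([-1.36162552e+00,  1.23811991e-01,  1.65029900e+00,  5.95395982e-06,
        1.36748805e+00, -8.26313842e-02]), 'qd': array([-0.0015626 ,  0.00076757, -0.00144291,  0.00116269,  0.0012178 ,
        0.00219875]), 'joint_efforts': array([ 4.75640318e-04, -4.17589223e+01, -3.60234010e+01,  7.75858504e-02,
        4.28383914e-02,  5.18682526e-06]), 'eef_pos': array([ 0.18694376, -0.62252851,  0.21464904]), 'tool_rot': array([-3.37238937e-06,  9.89375390e-01,  1.45383413e-01,  2.70785428e-06]), 'contact_force': array([0.35691268, 0.17843349, 0.93030148]), 'torque': array([ 0.04117414, -0.0151587 , -0.0334936 ]), 'gripper_force': 0.0, 'opening': 0.09491047867262821}
```

```bash
python3 - <<'E'
import cv2
a=cv2.imread("pics/scene0.png");b=cv2.imread("pics/top0.png")
cv2.imwrite("pics/s1.png",cv2.resize(a[120:400,40:460],(800,533),interpolation=cv2.INTER_CUBIC))
cv2.imwrite("pics/t1.png",cv2.resize(b[110:330,120:440],(800,550),interpolation=cv2.INTER_CUBIC))
E
```

```text
(no output)
```

View pics/s1.png

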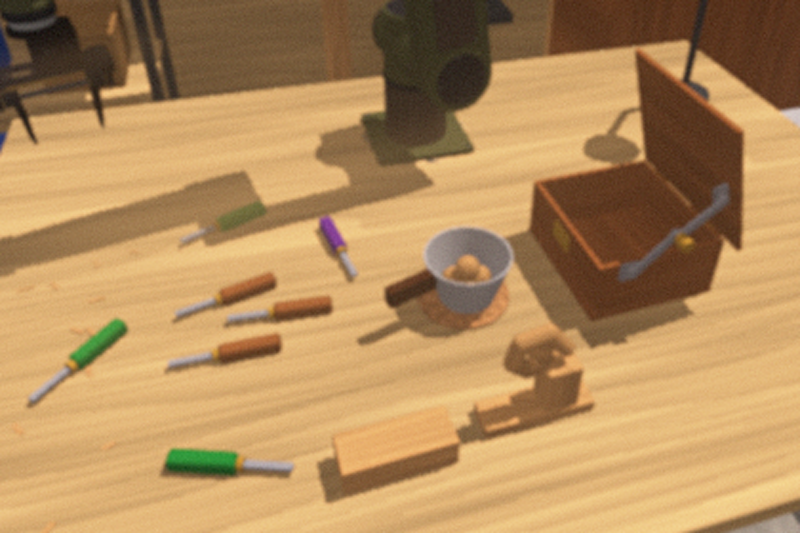

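View pics/t1.png

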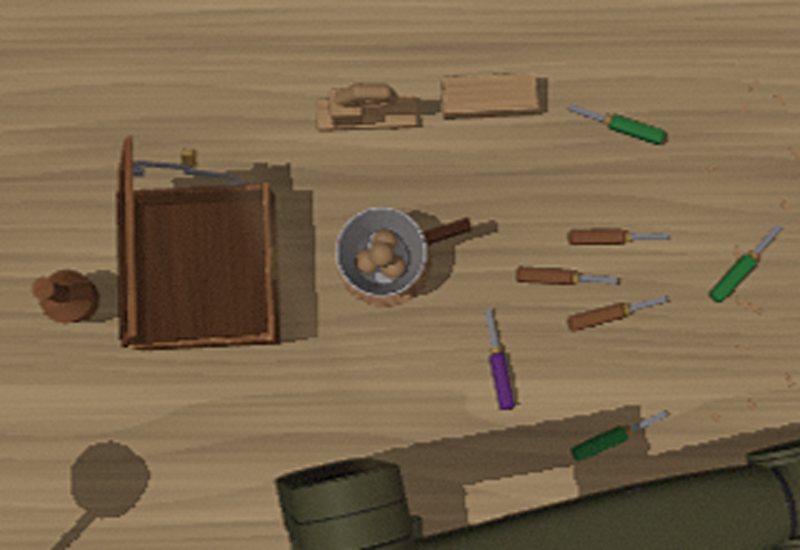

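```bash
cat > m1.py <<'E'
from h import *
from scipy.optimize import least_squares
cs=cam("scene"); ct=cam("top")
S=lambda u,v:np.array([u/800*420+40,v/533*280+120]); T=lambda u,v:np.array([u/2.5+120,v/2.5+110])
def W(p,X): 
    c,s=np.cos(p[2]),np.sin(p[2]); X=np.atleast_2d(X); return np.c_[p[0]+c*X[:,0]-s*X[:,1],p[1]+s*X[:,0]+c*X[:,1],X[:,2]+(p[3] if len(p)>3 else 0)]
a,b,h=.11,.12,.11
ks=[((-a,b,h),S(536,183)),((-a,-b,h),S(598,268)),((-a,-b,0),S(595,316)),((-a,b,0),S(532,235)),((a,-b,0),S(712,290))]
kt=[((-a,-b,h),T(272,186)),((-a,b,h),T(276,342)),((a,b,h),T(135,347))]
def f(p): return np.concatenate([(proj(cs,W(p,[x]))[0]-u) for x,u in ks]+[(proj(ct,W(p,[x]))[0]-u) for x,u in kt])
s=least_squares(f,[.5,.3,1.57,0],loss="soft_l1"); p=s.x; print("chest",p,np.round(f(p),1))
# gouges
for n,c,(v0,v1,u0,u1) in (("scene",cs,(250,320,125,220)),("top",ct,(190,250,315,400))):
    hsv=cv2.cvtColor(cv2.GaussianBlur(c[0],(3,3),0),cv2.COLOR_BGR2HSV); roi=hsv[v0:v1,u0:u1]
    med=np.median(roi.reshape(-1,3),0); print(n,"median hsv",med)
    m=((roi[...,1]>med[1]+45)&((roi[...,0]<14)|(roi[...,0]>170))).astype(np.uint8)
    k,l,st,ce=cv2.connectedComponentsWithStats(m)
    for i in range(1,k):
        if st[i,4]<25: continue
        ys,xs=np.where(l==i); P=np.c_[xs+u0,ys+v0].astype(float); q=P.mean(0); d=np.linalg.svd(P-q,full_matrices=False)[2][0]
        w=onz(c,q,.012); e=onz(c,q+d*5,.012)-w; print(n,st[i,4],q.round(1),"world",w.round(4),"dir",np.degrees(np.arctan2(e[1],e[0])).round(1),"len px",np.ptp((P-q)@d).round(1))
# overlays
def draw(c,pts,col,im,closed=True):
    cv2.polylines(im,[np.round(proj(c,np.array(pts))*16).astype(int)],closed,col,1,cv2.LINE_AA,4)
np.save("chest.npy",p)
th=np.linspace(0,2*np.pi,40)
E
cat > m2.py <<'E'
from m1 import *
# pot: rim/mat ellipses by saturation: grey pot
for n,c,(v0,v1,u0,u1) in (("scene",cs,(225,300,230,320)),("top",ct,(180,240,245,300))):
    hsv=cv2.cvtColor(c[0],cv2.COLOR_BGR2HSV)[v0:v1,u0:u1]
    m=(hsv[...,1]<70).astype(np.uint8); k,l,st,ce=cv2.connectedComponentsWithStats(m); i=1+np.argmax(st[1:,4])
    ys,xs=np.where(l==i); P=np.c_[xs+u0,ys+v0].astype(np.float32); hull=cv2.convexHull(P); print(n,"grey bbox",P.min(0),P.max(0),cv2.fitEllipse(hull))
E
python3 m2.py
```

```text
chest [ 0.48449899  0.23867684  1.61512654 -0.00437354] [-1.2 -1.3  1.2  0.5 -2.2  2.7 -1.8 -2.9 -1.7  0.6 -3.7 -1.  -2.7 -0.7
 -4.5  0.5]
scene median hsv [ 17. 120. 221.]
scene 111 [169.4 270.4] world [ 0.4045 -0.3805  0.012 ] dir -76.9 len px 26.9
scene 116 [198.4 280.3] world [ 0.4707 -0.2999  0.012 ] dir -94.9 len px 27.4
scene 173 [170.2 301.8] world [ 0.5343 -0.3863  0.012 ] dir -88.5 len px 30.5
top median hsv [ 17.  94. 138.]
top 87 [358.1 204.5] world [ 0.5346 -0.3869  0.012 ] dir -89.9 len px 21.0
top 94 [337.1 220. ] world [ 0.4733 -0.3013  0.012 ] dir -93.4 len px 20.1
top 97 [358.2 236.5] world [ 0.4067 -0.3828  0.012 ] dir 104.5 len px 21.4
scene grey bbox [262. 240.] [309. 283.] ((284.95721435546875, 259.7447814941406), (45.2177848815918, 47.933937072753906), 82.09500122070312)
top grey bbox [254. 193.] [290. 228.] ((271.9964294433594, 210.29515075683594), (35.91484069824219, 36.75453186035156), 86.30286407470703)
```

```bash
python3 -m jog '{"linear":[[0,0,-30],[21.5,-26,-12],[21.5,-26,-12],[21.5,-26,-12],[21.5,-26,-12],[21.5,-26,-12],[21.5,-26,-12],[21.5,-26,-12],[21.5,-26,-12],[21.5,-26,-12],[21.5,-26,-12],[21.5,-26,-12],[21.5,-26,-12],[21.5,-26,-12],[21.5,-26,-12],[21.5,-26,-12],[21.5,-26,-12],[21.5,-26,-12],[21.5,-26,-12],[0,0,0]],"turn":[[0,0,0],[0,0,0],[0,0,0],[0,0,0],[0,0,0],[0,0,0],[0,0,0],[0,0,0],[0,0,0],[0,0,0],[0,0,0],[0,0,0],[0,0,0],[0,0,0],[0,0,0],[0,0,0],[0,0,0],[0,0,0],[0,0,0],[0,0,0]],"gripper":[95,95,95,95,95,95,95,95,95,95,95,95,95,95,95,95,95,95,95,95]}'
python3 -m jog '{"linear":[[0,0,0],[0,0,0],[0,0,0],[0,0,0],[0,0,0],[0,0,0],[0,0,0],[0,0,0],[0,0,0],[0,0,0],[0,0,0],[0,0,0],[0,0,0],[0,0,0]],"turn":[[0,0,-7],[0,0,-7],[0,0,-7],[0,0,-7],[0,0,-7],[0,0,-7],[0,0,-7],[0,0,-7],[0,0,-7],[0,0,-7],[0,0,-7],[0,0,-7],[0,0,-7],[0,0,0]],"gripper":[60,60,60,60,60,60,60,60,60,60,60,60,60,60]}'
python3 - <<'E'
from h import *
c=cam("wrist"); cv2.imwrite("pics/w1.png",cv2.resize(c[0],(800,600),interpolation=cv2.INTER_CUBIC)); s=r.sense(); print(s["qpos"].round(2)); np.savez("w1.npz",f=c[0],K=c[1],R=c[2],t=c[3]); print("campos",-c[2].T@c[3],"fwd",c[2][2],"right",c[2][0])
E
```

```text
time_s: 2.87
eef_pos: [0.4245, -0.0587, 0.4635]
tool_rot: [-0.0, 0.989, 0.149, 0.002]
contact_force: [-1.2, 0.2, 0.5]
opening: 0.0951
gripper_force: 0.0
time_s: 4.03
eef_pos: [0.4227, -0.0635, 0.4605]
tool_rot: [0.0, 0.589, 0.808, -0.0]
contact_force: [0.6, 0.6, 0.3]
opening: 0.0599
gripper_force: 0.0
[-0.27 -0.41  1.72 -0.    1.83 -0.58]
campos [0.40019723 0.00487787 0.63012169] fwd [ 0.07766541 -0.24682482 -0.96594285] right [ 0.95255498  0.30436427 -0.00118442]
```

View pics/w1.png

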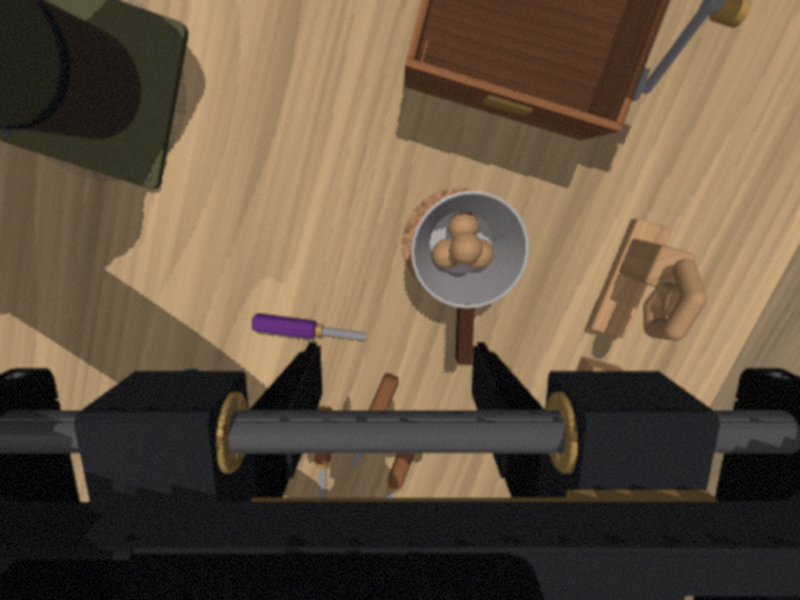

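```bash
cat > m3.py <<'E'
import io,contextlib
with contextlib.redirect_stdout(io.StringIO()):
    from m1 import *
z=np.load("w1.npz"); cw=(z["f"],z["K"],z["R"],z["t"])
V=lambda u,v:np.array([u*.7,v*.7])
rt,rw=np.array([272.,210.3]),V(469.5,249)
for nm,cc,uu in (("top+wrist",[ct,cw],[rt,rw]),):
    print("rim centre",nm,tri(cc,uu).round(4))
for c,u in ((ct,rt),(cw,rw)): print(" at z=.091",onz(c,u,.091).round(4))
# handle at z=.074+.015
A=onz(cw,V(465.5,363),.086);B=onz(cw,V(466,312),.086); d=A-B; print("handle end",A.round(4),"near",B.round(4),"yaw",np.degrees(np.arctan2(d[1],d[0])).round(1), "end-mid top", onz(ct,T(470,222),.086).round(4))
kw=[((-a,b,h),V(406,64)),((-a,-b,h),V(619,129))]
def g(p): return np.concatenate([(proj(cw,W(p,[x]))[0]-u) for x,u in kw]+[(proj(cs,W(p,[x]))[0]-u) for x,u in ks[:4]]+[(proj(ct,W(p,[x]))[0]-u) for x,u in kt[:2]])
s=least_squares(g,[.5,.3,1.57,0]); print("chest",s.x.round(4),np.round(g(s.x),1))
for x,u in kw: print("w corner",onz(cw,u,.11).round(4))
for x,u in kt: print("t corner",onz(ct,u,.11).round(4))
for x,u in ks[:2]: print("s corner",onz(cs,u,.11).round(4))
E
python3 m3.py; python3 - <<'E'
import cv2,numpy as np
a=cv2.imread("pics/scene0.png")[135:295,305:440];b=cv2.imread("pics/top0.png")[155:260,155:245]
z=lambda i:cv2.resize(i,(400,int(i.shape[0]*400/i.shape[1])),interpolation=cv2.INTER_CUBIC)
a,b=z(a),z(b);h=max(a.shape[0],b.shape[0]);o=np.zeros((h,800,3),np.uint8);o[:a.shape[0],:400]=a;o[:b.shape[0],400:]=b
cv2.imwrite("pics/c1.png",o);print(o.shape)
E
```

```text
rim centre top+wrist [ 0.5066 -0.0438  0.0831]
 at z=.091 [ 0.5052 -0.0442  0.091 ]
 at z=.091 [ 0.5055 -0.0429  0.091 ]
handle end [ 0.5516 -0.1817  0.086 ] near [ 0.5291 -0.118   0.086 ] yaw -70.6 end-mid top [ 0.5488 -0.1831  0.086 ]
chest [ 0.4874  0.235   1.6108 -0.0041] [-0.9 -0.9  0.7 -0.6 -1.8 -0.8  0.2  1.3 -3.1  3.4 -2.4 -2.4 -2.6 -1.6
 -1.8 -1.4]
w corner [0.3737 0.1186 0.11  ]
w corner [0.6094 0.1278 0.11  ]
t corner [0.6045 0.1196 0.11  ]
t corner [0.3664 0.113  0.11  ]
t corner [0.3612 0.3252 0.11  ]
s corner [0.3832 0.1219 0.11  ]
s corner [0.6107 0.1291 0.11  ]
(474, 800, 3)
```

View pics/c1.png

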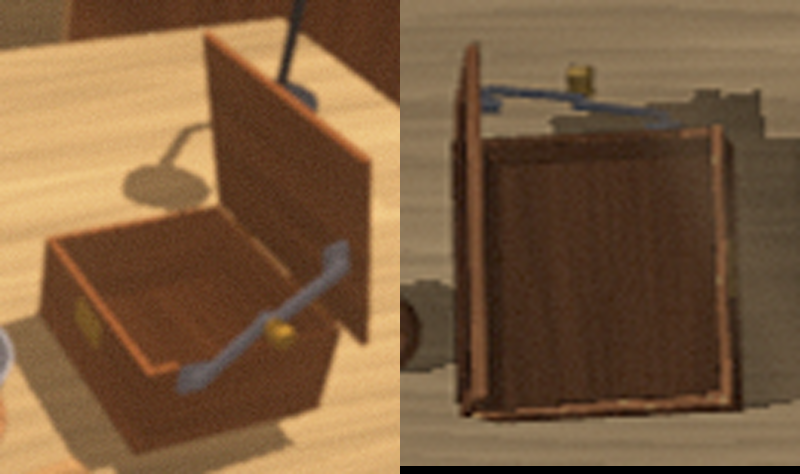

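```bash
cat >> h.py <<'E'
def delta(X):
    s=r.sense(); R=rot(s["tool_rot"]).as_matrix(); d=R.T@(np.array(X)-s["eef_pos"])*1000
    print("tool delta mm",d.round(1),"norm",np.linalg.norm(d).round(1)); return d
def st():
    s=r.sense(); R=rot(s["tool_rot"]).as_matrix(); print("t",round(s["time_s"],2),"p",s["eef_pos"].round(4),"x",R[:,0].round(3),"y",R[:,1].round(3),"z",R[:,2].round(3),"q",s["qpos"].round(2),"F",s["contact_force"].round(1),"op",round(s["opening"],4),"gf",round(s["gripper_force"],1))
E
python3 -m jog '{"linear":[[0,0,0],[0,0,0],[0,0,0],[0,0,0],[0,0,0],[0,0,0],[0,0,0],[0,0,0]],"turn":[[0,6.5,-0.6],[0,6.5,0],[0,6.5,0],[0,6.5,0],[0,6.5,0],[0,6.5,0],[0,6,0],[0,0,0]],"gripper":[60,60,60,60,60,60,60,60]}'
python3 -c "
from h import *
st(); delta([.559,-.204,.132]); delta([.537,-.137,.061])
cs=cam('scene');ct=cam('top')
print('tab',tri([cs,ct],[(399.8,246.7),(195.5,173)]))"
```

```text
time_s: 4.85
eef_pos: [0.4233, -0.0648, 0.4567]
tool_rot: [-0.314, 0.543, 0.746, 0.225]
contact_force: [0.3, -0.1, -0.7]
opening: 0.0596
gripper_force: 0.0
t 4.85 p [ 0.4233 -0.0648  0.4567] x [-0.213  0.669  0.713] y [ 0.951  0.31  -0.006] z [-0.225  0.676 -0.702] q [-0.59 -0.14  1.66  0.58  2.21 -0.69] F [ 0.3 -0.1 -0.7] op 0.0596 gf 0.0
tool delta mm [-353.2   88.   103.2] norm 378.4
tool delta mm [-354.4   88.2  203.3] norm 417.9
tab [0.64149311 0.24158208 0.16195532]
```

```bash
python3 -m jog '{"linear":[[-29.4,7.3,8.6],[-29.4,7.3,8.6],[-29.4,7.3,8.6],[-29.4,7.3,8.6],[-29.4,7.3,8.6],[-29.4,7.3,8.6],[-29.4,7.3,8.6],[-29.4,7.3,8.6],[-29.4,7.3,8.6],[-29.4,7.3,8.6],[-29.4,7.3,8.6],[-29.4,7.3,8.6],[0,0,0],[0,0,0]],"turn":[[0,0,0],[0,0,0],[0,0,0],[0,0,0],[0,0,0],[0,0,0],[0,0,0],[0,0,0],[0,0,0],[0,0,0],[0,0,0],[0,0,0],[0,0,0],[0,0,0]],"gripper":[60,60,60,60,60,60,60,60,60,60,60,60,60,60]}'
python3 -c "
from h import *
st(); delta([.537,-.137,.061])
c=cam('wrist'); cv2.imwrite('pics/w2.png',c[0])"
```

```text
time_s: 6.12
eef_pos: [0.562, -0.2023, 0.1382]
tool_rot: [-0.311, 0.541, 0.749, 0.224]
contact_force: [-0.2, 0.1, 0.5]
opening: 0.06
gripper_force: 0.0
t 6.12 p [ 0.562  -0.2023  0.1382] x [-0.223  0.671  0.707] y [ 0.949  0.316 -0.001] z [-0.224  0.671 -0.707] q [-0.64  0.45  1.53  0.43  1.82 -1.  ] F [-0.2  0.1  0.5] op 0.06 gf 0.0
tool delta mm [ -5.2  -3.  103.9] norm 104.1
```

View pics/w2.png

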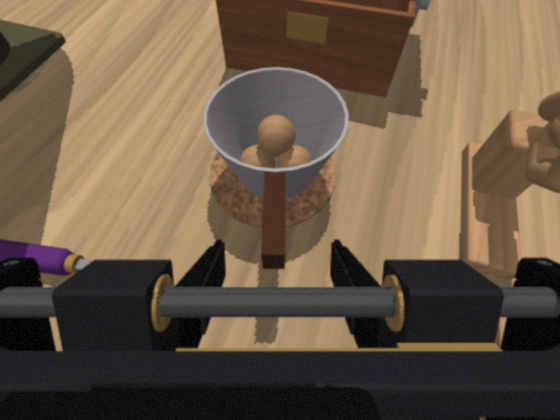

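```bash
python3 -m jog '{"linear":[[-5,-3,20],[0,0,21],[0,0,21],[0,0,21],[0,0,21],[0,0,0],[0,0,0],[0,0,0],[0,0,0],[0,0,0],[0,0,0],[0,0,0],[0,0,0]],"turn":[[0,0,0],[0,0,0],[0,0,0],[0,0,0],[0,0,0],[0,0,0],[0,0,0],[0,0,0],[0,0,0],[0,0,0],[0,0,0],[0,0,0],[0,0,0]],"gripper":[60,60,60,60,60,60,0,0,0,0,0,0,0]}'
python3 -c "
from h import *
st()"
```

```text
time_s: 7.25
eef_pos: [0.5371, -0.1377, 0.0613]
tool_rot: [-0.31, 0.541, 0.749, 0.224]
contact_force: [0.5, -0.4, -1.0]
opening: 0.0187
gripper_force: 0.0
t 7.25 p [ 0.5371 -0.1377  0.0613] x [-0.223  0.671  0.707] y [0.949 0.314 0.001] z [-0.222  0.671 -0.707] q [-0.58  0.44  1.7   0.45  1.66 -1.02] F [ 0.5 -0.4 -1. ] op 0.0187 gf 0.0
```

```bash
python3 -m jog '{"linear":[[0,0,0],[0,0,0],[0,0,0],[4,0,-4],[7,0,-7],[7,0,-7],[7,0,-7],[0,0,0]],"turn":[[0,0,0],[0,0,0],[0,0,0],[0,0,0],[0,0,0],[0,0,0],[0,0,0],[0,0,0]],"gripper":[0,0,0,0,0,0,0,0]}'
python3 -c "
from h import *
st()
c=cam('wrist'); cv2.imwrite('pics/w3.png',c[0])"
```

```text
time_s: 7.92
eef_pos: [0.5383, -0.1381, 0.0994]
tool_rot: [-0.308, 0.541, 0.75, 0.225]
contact_force: [0.0, -0.6, -1.5]
opening: 0.018
gripper_force: 30.0
t 7.92 p [ 0.5383 -0.1381  0.0994] x [-0.226  0.673  0.705] y [0.949 0.314 0.004] z [-0.219  0.67  -0.709] q [-0.58  0.39  1.69  0.46  1.71 -1.  ] F [ 0.  -0.6 -1.5] op 0.018 gf 30.0
```

View pics/w3.png

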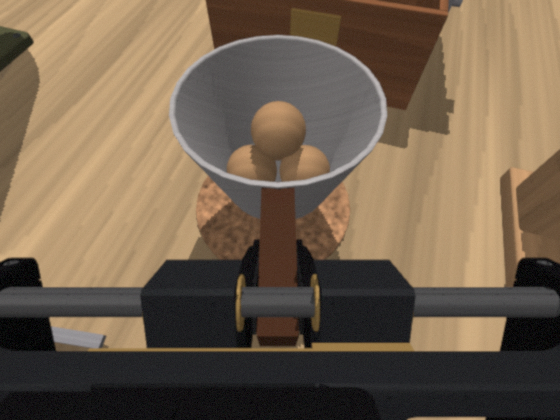

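```bash
python3 -m jog '{"linear":[[6,0,-6],[12,0,-12],[15,0,-15],[15,0,-15],[15,0,-15],[15,0,-15],[15,0,-15],[15,0,-15],[15,0,-15],[15,0,-15],[15,0,-15],[8,0,-8],[4,0,-4],[0,0,0]],"turn":[[0,0,0],[0,0,0],[0,0,0],[0,0,0],[0,0,0],[0,0,0],[0,0,0],[0,0,0],[0,0,0],[0,0,0],[0,0,0],[0,0,0],[0,0,0],[0,0,0]],"gripper":[0,0,0,0,0,0,0,0,0,0,0,0,0,0]}'
python3 -c "
from h import *
st(); delta([.492-.013*-.035,.070+.013,.332])
c=cam('scene'); w=cam('wrist')[0]; f=cv2.resize(c[0][150:300,210:330],(400,500),interpolation=cv2.INTER_CUBIC); g=cv2.resize(w,(400,300)); o=np.zeros((500,800,3),np.uint8); o[:,:400]=f; o[:300,400:]=g; cv2.imwrite('pics/p4.png',o)"
```

```text
time_s: 9.13
eef_pos: [0.537, -0.1376, 0.3315]
tool_rot: [-0.309, 0.541, 0.75, 0.224]
contact_force: [-0.0, -0.8, -2.0]
opening: 0.0178
gripper_force: 30.0
t 9.13 p [ 0.537  -0.1376  0.3315] x [-0.224  0.672  0.706] y [0.949 0.314 0.002] z [-0.22   0.67  -0.709] q [-0.58  0.19  1.52  0.51  2.03 -0.82] F [-0.  -0.8 -2. ] op 0.0178 gf 30.0
tool delta mm [158.6  27.1 157.4] norm 225.1
```

View pics/p4.png

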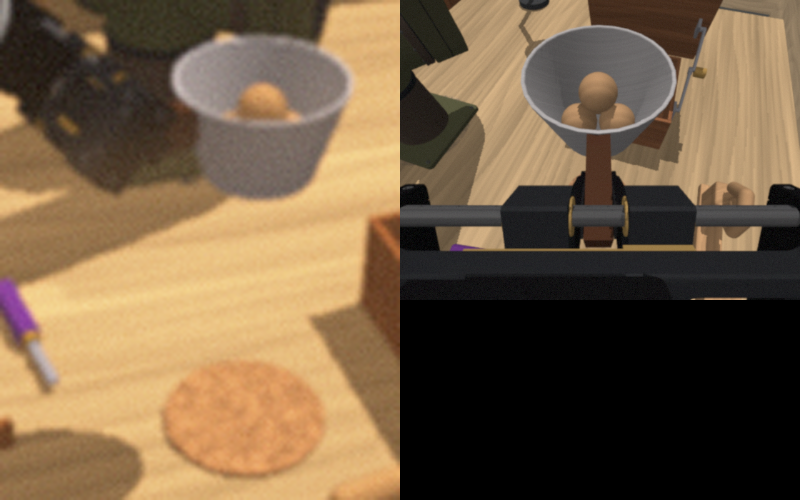

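```bash
python3 -m jog '{"linear":[[0,0,0],[0,0,0],[0,0,0],[0,0,0],[0,0,0],[0,0,0],[0,0,0],[0,0,0],[0,0,0],[0,0,0],[0,0,0],[0,0,0],[0,0,0]],"turn":[[-2.8,0,2.8],[-2.8,0,2.8],[-2.8,0,2.8],[-2.8,0,2.8],[0,-3,0],[0,-5,0],[0,-5,0],[0,-5,0],[0,-5,0],[0,-5,0],[0,-5,0],[0,-4,0],[0,0,0]],"gripper":[0,0,0,0,0,0,0,0,0,0,0,0,0]}'
python3 -c "
from h import *
st(); z=rot(r.sense()['tool_rot']).as_matrix()[:,2]; delta(np.array([.492,.060,.345])+.019*z)
c=cam('scene');print('mat',onz(c,(283.2,275.1),.006))"
```

```text
time_s: 10.32
eef_pos: [0.5361, -0.1351, 0.329]
tool_rot: [-0.051, 0.689, 0.722, 0.048]
contact_force: [-0.3, 0.7, -2.1]
opening: 0.0175
gripper_force: 30.0
t 10.32 p [ 0.5361 -0.1351  0.329 ] x [-0.046  0.989  0.14 ] y [ 0.999  0.047 -0.001] z [-0.008  0.14  -0.99 ] q [-0.41 -0.11  1.7   0.13  1.61 -0.46] F [-0.3  0.7 -2.1] op 0.0175 gf 30.0
tool delta mm [197.2 -35.   30.8] norm 202.6
mat [ 0.51100699 -0.04660326  0.006     ]
```

```bash
python3 -m jog '{"linear":[[10,-2,1.5],[20,-3.5,3],[22,-4,3.5],[22,-4,3.5],[22,-4,3.5],[22,-4,3.5],[22,-4,3.5],[22,-4,3.5],[20,-3.5,3],[10,-2,2],[5,0,0],[0,0,0]],"turn":[[0,0,0],[0,0,0],[0,0,0],[0,0,0],[0,0,0],[0,0,0],[0,0,0],[0,0,0],[0,0,0],[0,0,0],[0,0,0],[0,0,0]],"gripper":[0,0,0,0,0,0,0,0,0,0,0,0]}'
python3 -c "
from h import *
st(); z=rot(r.sense()['tool_rot']).as_matrix()[:,2]; print('G',r.sense()['eef_pos']-.019*z)
c=cam('scene'); cv2.imwrite('pics/p5.png',cv2.resize(c[0][90:300,220:500],(800,600),interpolation=cv2.INTER_CUBIC))"
```

```text
time_s: 11.37
eef_pos: [0.493, 0.0605, 0.3266]
tool_rot: [-0.051, 0.69, 0.721, 0.048]
contact_force: [0.0, 0.8, -2.6]
opening: 0.018
gripper_force: 30.0
t 11.37 p [0.493  0.0605 0.3266] x [-0.043  0.989  0.14 ] y [ 0.999  0.044 -0.001] z [-0.007  0.14  -0.99 ] q [-0.07 -0.27  1.84  0.14  1.59 -0.11] F [ 0.   0.8 -2.6] op 0.018 gf 30.0
G [0.49313686 0.05784665 0.34540355]
```

View pics/p5.png

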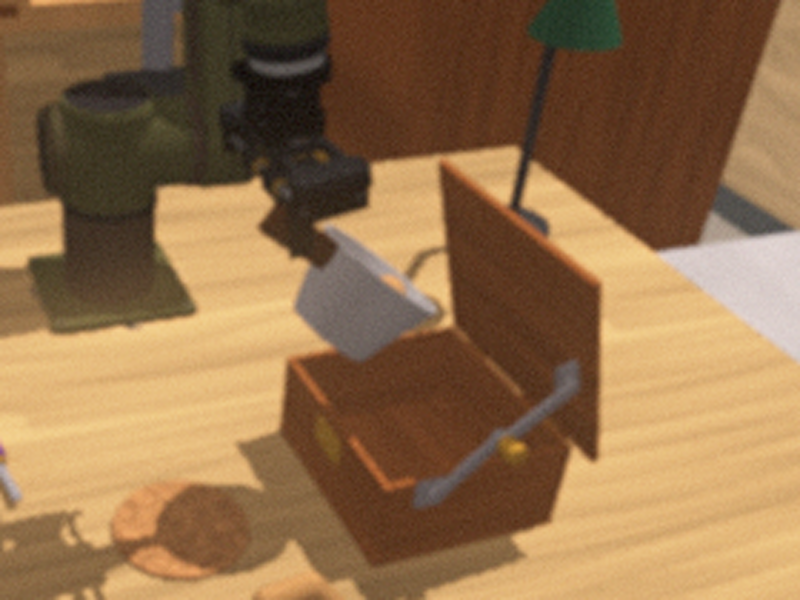

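```bash
python3 -m jog '{"linear":[[8,0,1],[8,0,0.5],[8,0,0],[8,0,-1],[8,0,-1.5],[8,0,-2.3],[7.7,0,-3],[7.5,0,-3.6],[7.2,0,-4.2],[6.8,0,-4.8],[6.4,0,-5.3],[6,0,-5.8],[0,0,0],[0,0,0],[0,0,0],[0,0,0],[0,0,0],[0,0,0],[0,0,0],[0,0,0]],"turn":[[0,-4.8,0],[0,-4.8,0],[0,-4.8,0],[0,-4.8,0],[0,-4.8,0],[0,-4.8,0],[0,-4.8,0],[0,-4.8,0],[0,-4.8,0],[0,-4.8,0],[0,-4.8,0],[0,-4.8,0],[0,0,0],[0,0,0],[0,0,0],[0,0,0],[0,0,0],[0,0,0],[0,0,0],[0,0,0]],"gripper":[0,0,0,0,0,0,0,0,0,0,0,0,0,0,0,0,0,0,0,0]}'
python3 -c "
from h import *
st(); z=rot(r.sense()['tool_rot']).as_matrix()[:,2]; print('G',r.sense()['eef_pos']-.019*z)
c=cam('scene'); cv2.imwrite('pics/p6.png',cv2.resize(c[0][90:300,220:500],(800,600),interpolation=cv2.INTER_CUBIC))
print(r.find_in('scene','ball1_center'))
cam('top'); print(r.find_in('top','ball1_center'))"
```

```text
time_s: 13.08
eef_pos: [0.489, 0.1582, 0.3273]
tool_rot: [0.303, 0.628, 0.655, -0.29]
contact_force: [-0.5, 0.9, -2.6]
opening: 0.0178
gripper_force: 30.0
t 13.08 p [0.489  0.1582 0.3273] x [-0.027  0.648 -0.761] y [0.999 0.043 0.001] z [ 0.033 -0.76  -0.649] q [ 0.58  0.03  1.73 -0.74  1.83  0.51] F [-0.5  0.9 -2.6] op 0.0178 gf 30.0
G [0.48836173 0.17267894 0.3396487 ]
[{'bbox': [377.7, 234.3, 9.1, 14.4], 'conf': 0.5}]
[]
```

View pics/p6.png

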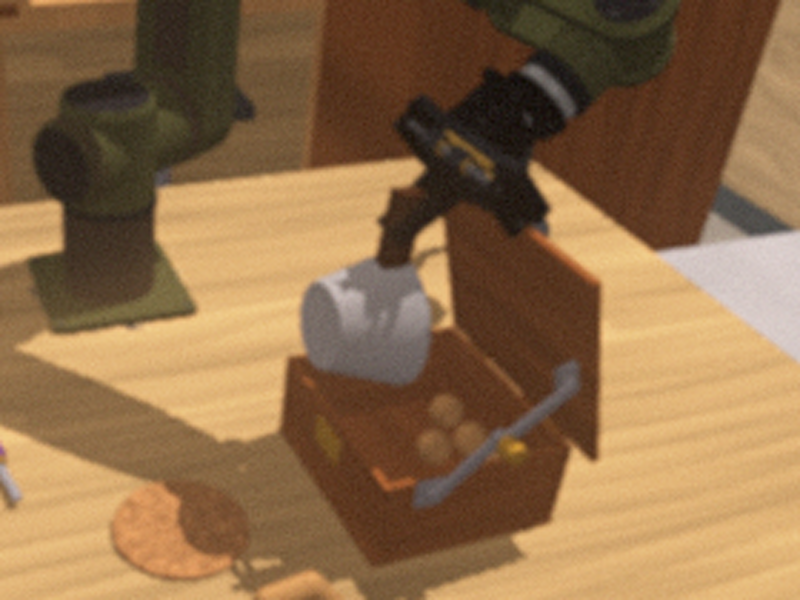

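```bash
python3 -m jog '{"linear":[[-7,0,6.5],[-7,0,6],[-7,0,5],[-8,0,4.5],[-8,0,4],[-8,0,3.3],[-8,0,2.5],[-8,0,2],[-8,0,1],[-9,0,0],[-9,0,0],[-9,0,-1],[-9,0,-1],[0,0,0],[0,0,0]],"turn":[[0,4.8,0],[0,4.8,0],[0,4.8,0],[0,4.8,0],[0,4.8,0],[0,4.8,0],[0,4.8,0],[0,4.8,0],[0,4.8,0],[0,4.8,0],[0,4.8,0],[0,4.8,0],[0,4.8,0],[0,0,0],[0,0,0]],"gripper":[0,0,0,0,0,0,0,0,0,0,0,0,0,0,0]}'
python3 -c "
from h import *
st(); z=rot(r.sense()['tool_rot']).as_matrix()[:,2]; print('G',r.sense()['eef_pos']-.019*z); delta(np.array([.5265,-.163,.345])+.019*z)
c=cam('scene'); w=cam('wrist')[0]; f=cv2.resize(c[0][130:300,270:440],(400,400),interpolation=cv2.INTER_CUBIC); g=cv2.resize(w,(400,300)); o=np.zeros((400,800,3),np.uint8); o[:,:400]=f; o[:300,400:]=g; cv2.imwrite('pics/p7.png',o)"
```

```text
time_s: 14.53
eef_pos: [0.4937, 0.0425, 0.3336]
tool_rot: [-0.08, 0.688, 0.717, 0.076]
contact_force: [0.3, 0.0, -1.8]
opening: 0.018
gripper_force: 30.0
t 14.53 p [0.4937 0.0425 0.3336] x [-0.039  0.975  0.22 ] y [ 0.999  0.04  -0.001] z [-0.01   0.22  -0.976] q [-0.15 -0.27  1.83  0.22  1.62 -0.19] F [ 0.3  0.  -1.8] op 0.018 gf 30.0
G [0.493883   0.03832008 0.35217583]
tool delta mm [-199.1   24.5  -37.6] norm 204.1
```

View pics/p7.png

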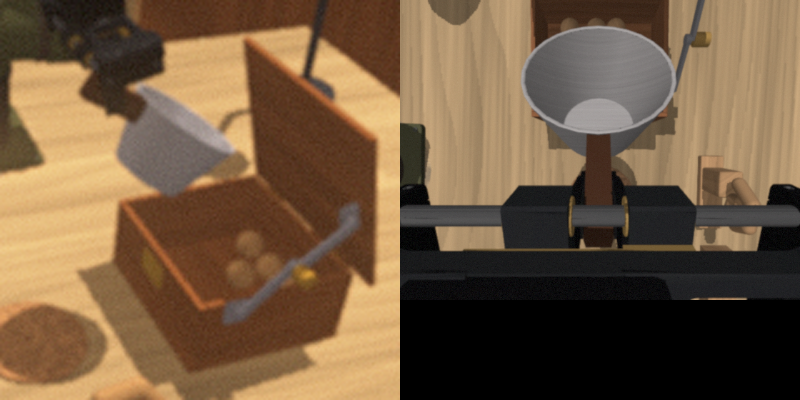

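```bash
python3 -m jog '{"linear":[[-10,1,-1],[-20,2,-2],[-20,2,-2],[-20,2,-2],[-20,2,-2],[-20,2,-2],[-20,2,-2],[-20,2,-2],[-20,2,-2],[-10,1,-1],[-5,0,0],[0,0,0],[0,0,0],[0,0,0],[0,0,0],[0,0,0],[0,0,0],[0,0,0],[0,0,0],[0,0,0]],"turn":[[0,0,0],[0,0,0],[0,0,0],[0,0,0],[0,0,0],[0,0,0],[0,0,0],[0,0,0],[0,0,0],[0,0,0],[0,4.6,0],[0,4.6,0],[0,4.6,0],[0,4.6,0],[0,4.6,0],[0,4.6,0],[0,4.6,0],[0,0,0],[0,0,0],[0,0,0]],"gripper":[0,0,0,0,0,0,0,0,0,0,0,0,0,0,0,0,0,0,0,0]}'
python3 -c "
from h import *
st(); z=rot(r.sense()['tool_rot']).as_matrix()[:,2]; print('G',r.sense()['eef_pos']-.019*z); delta(np.array([.5125,-.157,.110])+.019*z)
c=cam('scene'); cv2.imwrite('pics/p8.png',cv2.resize(c[0][130:310,190:340],(500,600),interpolation=cv2.INTER_CUBIC))"
```

```text
time_s: 16.3
eef_pos: [0.5202, -0.1389, 0.3112]
tool_rot: [-0.275, 0.639, 0.668, 0.264]
contact_force: [0.5, 0.5, -0.8]
opening: 0.0173
gripper_force: 30.0
t 16.3 p [ 0.5202 -0.1389  0.3112] x [-0.032  0.708  0.706] y [0.999 0.044 0.001] z [-0.03   0.705 -0.709] q [-0.66  0.08  1.68  0.6   1.89 -0.66] F [ 0.5  0.5 -0.8] op 0.0173 gf 30.0
G [ 0.52080654 -0.1523402   0.32463961]
tool delta mm [-154.5   -8.8  149.1] norm 214.9
```

View pics/p8.png

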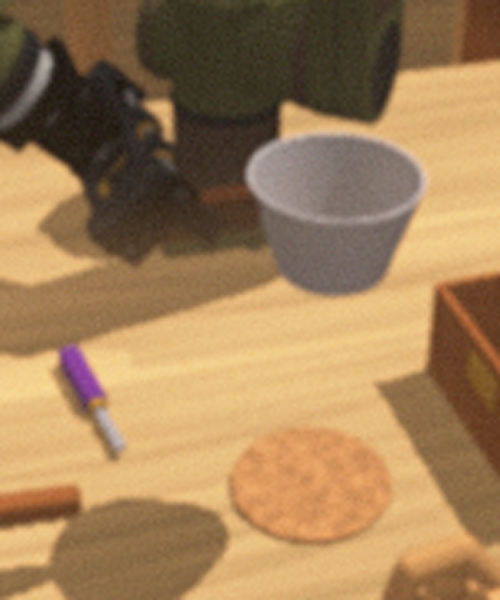

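```bash
python3 -m jog '{"linear":[[-8,-0.5,8],[-15,-1,15],[-15,-1,15],[-15,-1,15],[-15,-1,15],[-15,-1,15],[-15,-1,14],[-15,-1,14],[-15,-1,14],[-15,-0.5,13],[-11,0,9],[-5,0,5],[-5,0,5],[-5,0,5],[-4,0,4],[-2,0,2],[0,0,0]],"turn":[[0,0,0],[0,0,0],[0,0,0],[0,0,0],[0,0,0],[0,0,0],[0,0,0],[0,0,0],[0,0,0],[0,0,0],[0,0,0],[0,0,0],[0,0,0],[0,0,0],[0,0,0],[0,0,0],[0,0,0]],"gripper":[0,0,0,0,0,0,0,0,0,0,0,0,0,0,0,0,0]}'
python3 -c "
from h import *
st(); z=rot(r.sense()['tool_rot']).as_matrix()[:,2]; print('G',r.sense()['eef_pos']-.019*z)"
```

```text
time_s: 17.77
eef_pos: [0.5112, -0.1446, 0.0679]
tool_rot: [-0.276, 0.639, 0.667, 0.265]
contact_force: [0.4, -0.5, -1.8]
opening: 0.0179
gripper_force: 30.0
t 17.77 p [ 0.5112 -0.1446  0.0679] x [-0.031  0.706  0.707] y [0.999 0.043 0.   ] z [-0.03   0.707 -0.707] q [-0.68  0.32  1.85  0.56  1.56 -0.9 ] F [ 0.4 -0.5 -1.8] op 0.0179 gf 30.0
G [ 0.51179361 -0.15802877  0.08137935]
```

```bash
python3 -m jog '{"linear":[[-1.5,0,1.5],[-1.5,0,1.5],[-1,0,1],[-0.5,0,0.5],[0,0,0],[0,0,0]],"turn":[[0,0,0],[0,0,0],[0,0,0],[0,0,0],[0,0,0],[0,0,0]],"gripper":[0,0,0,0,0,0]}'
```

```text
time_s: 18.27
eef_pos: [0.5115, -0.1448, 0.0624]
tool_rot: [-0.276, 0.639, 0.667, 0.265]
contact_force: [0.5, -1.0, 0.4]
opening: 0.0178
gripper_force: 30.0
```

```bash
python3 -m jog '{"linear":[[0,0,0],[0,0,0],[0,0,0],[0,0,-8],[0,0,-15],[0,0,-20],[0,0,-25],[0,0,-30],[0,0,-30],[20,0,-20],[0,0,0],[0,0,0],[0,0,0],[0,0,0],[0,0,0],[0,0,0],[0,0,0],[0,0,0]],"turn":[[0,0,0],[0,0,0],[0,0,0],[0,0,0],[0,0,0],[0,0,0],[0,0,0],[0,0,0],[0,0,0],[0,0,0],[0,-6.5,0],[0,-6.5,0],[0,-6.5,0],[0,-6.5,0],[0,-6.5,0],[0,-6.5,0],[0,-6,0],[0,0,0]],"gripper":[45,45,45,45,45,45,45,45,45,45,45,45,45,45,45,45,45,45]}'
python3 -c "
from h import *
st(); delta([.4725,-.300,.10])
c=cam('scene'); cv2.imwrite('pics/p9.png',cv2.resize(c[0][170:330,110:330],(770,560),interpolation=cv2.INTER_CUBIC)); 
print([(d['bbox'],d['conf']) for d in r.find_in('scene','gouge1')])"
```

```text
time_s: 19.77
eef_pos: [0.5156, -0.2333, 0.183]
tool_rot: [0.002, 0.691, 0.723, 0.0]
contact_force: [-0.6, 0.8, -0.7]
opening: 0.0449
gripper_force: 0.0
t 19.77 p [ 0.5156 -0.2333  0.183 ] x [-0.046  0.999 -0.003] y [0.999 0.046 0.003] z [ 0.003 -0.003 -1.   ] q [-0.52 -0.04  1.88 -0.    1.3  -0.57] F [-0.6  0.8 -0.7] op 0.0449 gf 0.0
tool delta mm [-64.3 -46.4  83.1] norm 114.9
[([128.9, 296.2, 58.4, 17.6], 0.9), ([131.8, 266.9, 54.2, 20.5], 0.87), ([125.0, 355.6, 69.5, 14.0], 0.79), ([209.4, 238.9, 20.8, 27.1], 0.76), ([158.1, 276.1, 57.9, 13.8], 0.64), ([53.9, 292.3, 50.0, 39.3], 0.6), ([135.6, 225.6, 41.5, 21.0], 0.53)]
```

View pics/p9.png

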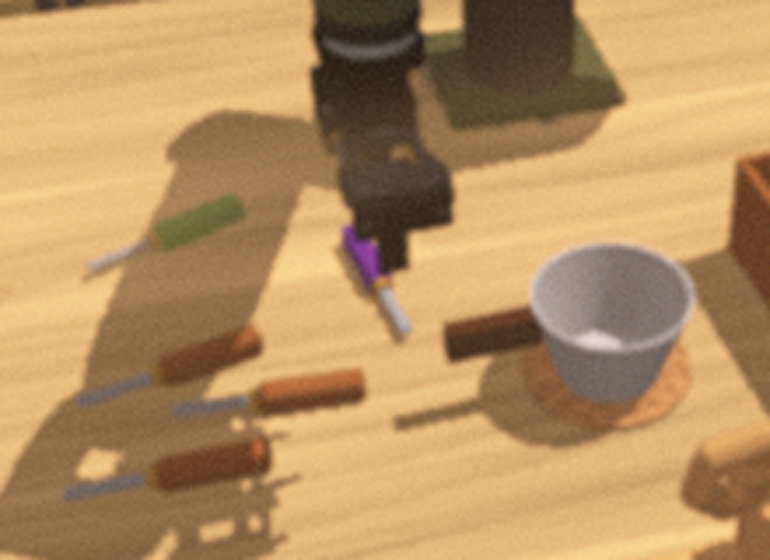

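```bash
cat > g.py <<'E'
from h import *
def gouges(names=("scene","top")):
    for n in names:
        c=cam(n); v0,v1,u0,u1=(250,320,115,225) if n=="scene" else (185,255,305,400)
        hsv=cv2.cvtColor(cv2.GaussianBlur(c[0],(3,3),0),cv2.COLOR_BGR2HSV)[v0:v1,u0:u1]; med=np.median(hsv.reshape(-1,3),0)
        m=((hsv[...,1]>med[1]+45)&((hsv[...,0]<14)|(hsv[...,0]>170))).astype(np.uint8); k,l,s_,_=cv2.connectedComponentsWithStats(m)
        for i in range(1,k):
            if s_[i,4]<25: continue
            ys,xs=np.where(l==i); P=np.c_[xs+u0,ys+v0].astype(float); q=P.mean(0); d=np.linalg.svd(P-q,full_matrices=False)[2][0]
            w=onz(c,q,.012); e=onz(c,q+d*5,.012)-w; print(n,s_[i,4],"world",w.round(4),"dir",np.degrees(np.arctan2(e[1],e[0])).round(1),"len",np.ptp((P-q)@d).round(1))
E
python3 -c "
from g import *
gouges()"
```

```text
scene 69 world [ 0.4694 -0.3049  0.012 ] dir -92.6 len 27.3
top 100 world [ 0.5345 -0.3899  0.012 ] dir -89.8 len 21.0
top 38 world [ 0.472  -0.3276  0.012 ] dir -92.8 len 8.1
top 97 world [ 0.4066 -0.383   0.012 ] dir 105.3 len 21.2
```

```bash
python3 -m jog '{"linear":[[-16,-12,5],[-16,-12,20],[-16,-12,20],[-16,-11,20],[0,0,18],[0,0,0],[0,0,0]],"turn":[[0,0,0],[0,0,0],[0,0,0],[0,0,0],[0,0,0],[0,0,6.6],[0,0,0]],"gripper":[45,45,45,45,45,45,45]}'
python3 -c "
from h import *
st(); delta([.472,-.300,.004])"
```

```text
time_s: 20.55
eef_pos: [0.4694, -0.302, 0.0954]
tool_rot: [-0.002, 0.734, 0.679, 0.0]
contact_force: [-0.4, 0.7, 0.1]
opening: 0.0453
gripper_force: 0.0
t 20.55 p [ 0.4694 -0.302   0.0954] x [0.077 0.997 0.003] y [ 0.997 -0.077 -0.003] z [-0.003  0.004 -1.   ] q [-0.67  0.03  1.96  0.    1.16 -0.59] F [-0.4  0.7  0.1] op 0.0453 gf 0.0
tool delta mm [ 1.9  2.8 91.4] norm 91.5
```

```bash
python3 -m jog '{"linear":[[2,3,20],[0,0,25],[0,0,25],[0,0,13],[0,0,6],[0,0,1.5],[0,0,0],[0,0,0],[0,0,0],[0,0,0],[0,0,0],[0,0,0],[0,0,0],[0,0,-10],[0,0,-30],[0,0,-30],[0,0,-30],[0,0,0]],"turn":[[0,0,0],[0,0,0],[0,0,0],[0,0,0],[0,0,0],[0,0,0],[0,0,0],[0,0,0],[0,0,0],[0,0,0],[0,0,0],[0,0,0],[0,0,0],[0,0,0],[0,0,0],[0,0,0],[0,0,0],[0,0,0]],"gripper":[45,45,45,45,45,45,45,0,0,0,0,0,0,0,0,0,0,0]}'
python3 -c "
from h import *
st()"
```

```text
time_s: 22.05
eef_pos: [0.4775, -0.3018, 0.1147]
tool_rot: [0.006, 0.732, 0.681, 0.001]
contact_force: [1.7, -1.5, -0.2]
opening: 0.0238
gripper_force: 30.0
t 22.05 p [ 0.4775 -0.3018  0.1147] x [ 0.072  0.997 -0.006] y [ 0.997 -0.072  0.01 ] z [ 0.01  -0.007 -1.   ] q [-0.66  0.01  1.94  0.    1.18 -0.59] F [ 1.7 -1.5 -0.2] op 0.0238 gf 30.0
```

```bash
python3 -m jog '{"linear":[[0,0,-25],[0,0,-30],[0,0,-30],[0,0,-30],[15,-2,-30],[30,-4,0],[30,-4,0],[30,-4,0],[30,-4,0],[30,-4,0],[30,-4,0],[30,-4,0],[30,-4,0],[30,-4,0],[30,-4,0],[30,-4,0],[30,-4,0],[30,-4,0],[30,-4,0],[30,-3,0]],"turn":[[0,0,0],[0,0,0],[0,0,0],[0,0,0],[0,0,0],[0,0,0],[0,0,0],[0,0,0],[0,0,0],[0,0,0],[0,0,0],[0,0,0],[0,0,0],[0,0,0],[0,0,0],[0,0,0],[0,0,0],[0,0,0],[0,0,0],[0,0,0]],"gripper":[0,0,0,0,0,0,0,0,0,0,0,0,0,0,0,0,0,0,0,0]}'
python3 -m jog '{"linear":[[0,0,0],[0,0,0],[0,0,0],[0,0,0],[0,0,0],[0,0,0],[0,0,0],[0,0,0],[0,0,0],[0,0,0],[0,0,0],[0,0,0],[0,0,0],[0,0,0],[0,0,0],[0,0,0]],"turn":[[0,0,-6.8],[0,0,-6.8],[0,0,-6.8],[0,0,-6.8],[0,0,-6.8],[0,0,-6.8],[0,0,-6.8],[0,0,-6.8],[0,0,-6.8],[0,0,-6.8],[0,0,-6.8],[0,0,-6.8],[0,0,-6.8],[0,0,-6.8],[0,0,0],[0,0,0]],"gripper":[0,0,0,0,0,0,0,0,0,0,0,0,0,0,0,0]}'
python3 -c "
from h import *
st(); delta([.451,.18,.05])
c=cam('scene'); print([(d['bbox'],d['conf']) for d in r.find_in('scene','ball1_center')])
c=cam('wrist');cv2.imwrite('pics/w10.png',c[0])"
```

```text
time_s: 23.72
eef_pos: [0.4456, 0.1702, 0.2516]
tool_rot: [-0.0, 0.732, 0.681, -0.0]
contact_force: [-0.2, -0.5, -0.4]
opening: 0.0239
gripper_force: 30.0
time_s: 25.05
eef_pos: [0.4462, 0.1687, 0.2517]
tool_rot: [-0.0, -0.008, 1.0, -0.0]
contact_force: [-0.4, 0.3, -1.4]
opening: 0.0242
gripper_force: 30.0
t 25.05 p [0.4462 0.1687 0.2517] x [-1.    -0.016  0.   ] y [-0.016  1.    -0.   ] z [-0. -0. -1.] q [ 0.25 -0.29  1.98  0.    1.46 -1.34] F [-0.4  0.3 -1.4] op 0.0242 gf 30.0
tool delta mm [ -5.   11.2 201.7] norm 202.0
[([374.8, 237.1, 15.0, 11.2], 0.42)]
```

```bash
python3 -m jog '{"linear":[[-2,3,25],[-3,4,30],[0,0,30],[0,0,30],[0,0,25],[0,0,20],[0,0,10],[0,0,10],[0,0,10],[0,0,8],[0,0,4],[0,0,0]],"turn":[[0,0,0],[0,0,0],[0,0,0],[0,0,0],[0,0,0],[0,0,0],[0,0,0],[0,0,0],[0,0,0],[0,0,0],[0,0,0],[0,0,0]],"gripper":[0,0,0,0,0,0,0,0,0,0,0,0]}'
```

```text
time_s: 26.2
eef_pos: [0.4514, 0.1759, 0.0497]
tool_rot: [-0.0, -0.009, 1.0, -0.0]
contact_force: [0.1, -0.5, -1.2]
opening: 0.024
gripper_force: 30.0
```

```bash
python3 -m jog '{"linear":[[0,0,0],[0,0,0],[0,0,0],[0,0,0],[0,0,-10],[0,0,-20],[0,0,-30],[0,0,-35],[0,0,-35],[0,0,-35],[0,0,-30],[0,0,0]],"turn":[[0,0,0],[0,0,0],[0,0,0],[0,0,0],[0,0,0],[0,0,0],[0,0,0],[0,0,0],[0,0,0],[0,0,0],[0,0,0],[0,0,0]],"gripper":[45,45,45,45,45,45,45,45,45,45,45,45]}'
python3 -m jog '{"linear":[[-5,-34,0],[-5,-35,0],[-5,-35,0],[-5,-35,0],[-5,-35,0],[-5,-35,0],[-5,-35,0],[-5,-35,0],[-5,-35,0],[-5,-35,0],[-5,-35,0],[-5,-35,0],[-5,-35,0],[-5,-35,0],[-5,-35,0],[-6,-35,0],[0,0,0]],"turn":[[0,0,0],[0,0,0],[0,0,0],[0,0,0],[0,0,0],[0,0,0],[0,0,0],[0,0,0],[0,0,0],[0,0,0],[0,0,0],[0,0,0],[0,0,0],[0,0,0],[0,0,0],[0,0,0],[0,0,0]],"gripper":[45,45,45,45,45,45,45,45,45,45,45,45,45,45,45,45,45]}'
python3 -m jog '{"linear":[[0,0,0],[0,0,0],[0,0,0],[0,0,0],[0,0,0],[0,0,0],[0,0,0],[0,0,0],[0,0,0],[0,0,0],[0,0,0],[0,0,0],[0,0,0],[0,0,0]],"turn":[[0,0,6.9],[0,0,6.9],[0,0,6.9],[0,0,6.9],[0,0,6.9],[0,0,6.9],[0,0,6.9],[0,0,6.9],[0,0,6.9],[0,0,6.9],[0,0,6.9],[0,0,6.9],[0,0,6.9],[0,0,0]],"gripper":[45,45,45,45,45,45,45,45,45,45,45,45,45,45]}'
python3 -c "
from g import *
st(); gouges(); delta([.5345,-.388,.004])"
```

```text
time_s: 27.2
eef_pos: [0.4548, 0.1769, 0.2546]
tool_rot: [0.007, -0.009, 1.0, 0.002]
contact_force: [0.5, 0.0, 0.6]
opening: 0.045
gripper_force: 0.0
time_s: 28.62
eef_pos: [0.5426, -0.3866, 0.2444]
tool_rot: [-0.0, -0.007, 1.0, -0.001]
contact_force: [-0.8, -0.1, 0.3]
opening: 0.045
gripper_force: 0.0
time_s: 29.78
eef_pos: [0.5429, -0.3807, 0.2455]
tool_rot: [0.0, 0.699, 0.715, 0.0]
contact_force: [0.0, 0.0, -0.7]
opening: 0.0451
gripper_force: 0.0
t 29.78 p [ 0.5429 -0.3807  0.2455] x [-0.022  1.     0.   ] y [1.    0.022 0.001] z [ 0.001  0.    -1.   ] q [-0.69  0.14  1.59  0.    1.42 -0.72] F [ 0.   0.  -0.7] op 0.0451 gf 0.0
scene 145 world [ 0.4067 -0.3813  0.012 ] dir -75.3 len 26.9
scene 191 world [ 0.5348 -0.3857  0.012 ] dir -90.1 len 30.4
top 34 world [ 0.4127 -0.41    0.012 ] dir 124.1 len 9.2
tool delta mm [ -6.8  -8.8 241.4] norm 241.7
```

```bash
python3 -m jog '{"linear":[[-3,-4,30],[-3,-4,35],[0,0,35],[0,0,35],[0,0,35],[0,0,30],[0,0,20],[0,0,12],[0,0,6],[0,0,3],[0,0,0],[0,0,0],[0,0,0],[0,0,0],[0,0,0],[0,0,0],[0,0,0],[0,0,0]],"turn":[[0,0,0],[0,0,0],[0,0,0],[0,0,0],[0,0,0],[0,0,0],[0,0,0],[0,0,0],[0,0,0],[0,0,0],[0,0,0],[0,0,0],[0,0,0],[0,0,0],[0,0,0],[0,0,0],[0,0,0],[0,0,0]],"gripper":[45,45,45,45,45,45,45,45,45,45,45,45,0,0,0,0,0,0]}'
```

```text
time_s: 31.38
eef_pos: [0.5357, -0.3879, 0.0049]
tool_rot: [0.001, 0.699, 0.716, 0.0]
contact_force: [-0.5, 0.8, 2.9]
opening: 0.0237
gripper_force: 29.9
```

```bash
python3 -m jog '{"linear":[[0,0,-10],[0,0,-25],[0,0,-35],[0,0,-38],[0,0,-38],[0,0,-38],[0,0,-38],[0,0,-28],[0,0,0]],"turn":[[0,0,0],[0,0,0],[0,0,0],[0,0,0],[0,0,0],[0,0,0],[0,0,0],[0,0,0],[0,0,0]],"gripper":[0,0,0,0,0,0,0,0,0]}'
python3 -m jog '{"linear":[[20,-3,0],[35,-5,0],[35,-5,0],[35,-5,0],[35,-5,0],[35,-5,0],[35,-5,0],[35,-5,0],[35,-5,0],[35,-5,0],[35,-5,0],[35,-5,0],[35,-5,0],[35,-5,0],[35,-5,0],[35,-5,0],[20,-3,0],[0,0,0]],"turn":[[0,0,0],[0,0,0],[0,0,0],[0,0,0],[0,0,0],[0,0,0],[0,0,0],[0,0,0],[0,0,0],[0,0,0],[0,0,0],[0,0,0],[0,0,0],[0,0,0],[0,0,0],[0,0,0],[0,0,0],[0,0,0]],"gripper":[0,0,0,0,0,0,0,0,0,0,0,0,0,0,0,0,0,0]}'
python3 -m jog '{"linear":[[0,0,0],[0,0,0],[0,0,0],[0,0,0],[0,0,0],[0,0,0],[0,0,0],[0,0,0],[0,0,0],[0,0,0],[0,0,0],[0,0,0],[0,0,0],[0,0,0],[0,0,0]],"turn":[[0,0,-6.9],[0,0,-6.9],[0,0,-6.9],[0,0,-6.9],[0,0,-6.9],[0,0,-6.9],[0,0,-6.9],[0,0,-6.9],[0,0,-6.9],[0,0,-6.9],[0,0,-6.9],[0,0,-6.9],[0,0,-6.9],[0,0,0],[0,0,0]],"gripper":[0,0,0,0,0,0,0,0,0,0,0,0,0,0,0]}'
python3 -c "
from g import *
st(); delta([.451,.19,.06])"
```

```text
time_s: 32.13
eef_pos: [0.5375, -0.3897, 0.2639]
tool_rot: [0.007, 0.699, 0.716, 0.001]
contact_force: [0.3, 0.6, 0.9]
opening: 0.0241
gripper_force: 29.8
time_s: 33.63
eef_pos: [0.4389, 0.1782, 0.2531]
tool_rot: [-0.001, 0.697, 0.717, -0.0]
contact_force: [-0.0, -0.1, -0.4]
opening: 0.024
gripper_force: 29.8
time_s: 34.88
eef_pos: [0.4403, 0.1746, 0.2534]
tool_rot: [-0.0, -0.008, 1.0, -0.0]
contact_force: [0.2, -0.2, -1.3]
opening: 0.024
gripper_force: 29.8
t 34.88 p [0.4403 0.1746 0.2534] x [-1.    -0.015  0.001] y [-0.015  1.    -0.   ] z [-0.001 -0.    -1.   ] q [ 0.26 -0.3   1.98 -0.    1.46 -1.32] F [ 0.2 -0.2 -1.3] op 0.024 gf 29.8
tool delta mm [-11.   15.4 193.4] norm 194.4
```

```bash
python3 -m jog '{"linear":[[-5,7,25],[-6,8,30],[0,0,30],[0,0,30],[0,0,25],[0,0,20],[0,0,10],[0,0,10],[0,0,10],[0,0,5],[0,0,0],[0,0,0],[0,0,0],[0,0,0],[0,0,0],[0,0,-10],[0,0,-20],[0,0,-35],[0,0,-35],[0,0,-35]],"turn":[[0,0,0],[0,0,0],[0,0,0],[0,0,0],[0,0,0],[0,0,0],[0,0,0],[0,0,0],[0,0,0],[0,0,0],[0,0,0],[0,0,0],[0,0,0],[0,0,0],[0,0,0],[0,0,0],[0,0,0],[0,0,0],[0,0,0],[0,0,0]],"gripper":[0,0,0,0,0,0,0,0,0,0,0,45,45,45,45,45,45,45,45,45]}'
python3 -m jog '{"linear":[[0,0,-35],[0,0,-20],[-0,-20,0],[3,-35,0],[3,-35,0],[3,-35,0],[3,-35,0],[3,-35,0],[3,-35,0],[3,-35,0],[3,-35,0],[3,-35,0],[3,-35,0],[3,-35,0],[3,-35,0],[3,-35,0],[3,-35,0],[3,-35,0],[0,-25,0],[0,0,0]],"turn":[[0,0,0],[0,0,0],[0,0,0],[0,0,0],[0,0,0],[0,0,0],[0,0,0],[0,0,0],[0,0,0],[0,0,0],[0,0,0],[0,0,0],[0,0,0],[0,0,0],[0,0,0],[0,0,0],[0,0,0],[0,0,0],[0,0,0],[0,0,0]],"gripper":[45,45,45,45,45,45,45,45,45,45,45,45,45,45,45,45,45,45,45,45]}'
python3 -m jog '{"linear":[[0,0,0],[0,0,0],[0,0,0],[0,0,0],[0,0,0],[0,0,0],[0,0,0],[0,0,0],[0,0,0],[0,0,0],[0,0,0],[0,0,0],[0,0,0]],"turn":[[0,0,7],[0,0,7],[0,0,7],[0,0,7],[0,0,7],[0,0,7],[0,0,7],[0,0,7],[0,0,7],[0,0,7],[0,0,7],[0,0,0],[0,0,0]],"gripper":[45,45,45,45,45,45,45,45,45,45,45,45,45]}'
python3 -c "
from g import *
st(); gouges(); delta([.4065,-.382,.004])"
```

```text
time_s: 36.55
eef_pos: [0.451, 0.1904, 0.1965]
tool_rot: [0.0, -0.009, 1.0, 0.0]
contact_force: [1.0, 0.6, -0.9]
opening: 0.0451
gripper_force: 0.0
time_s: 38.22
eef_pos: [0.4163, -0.3842, 0.2498]
tool_rot: [0.0, -0.007, 1.0, -0.001]
contact_force: [-0.8, 0.7, 0.6]
opening: 0.045
gripper_force: 0.0
time_s: 39.3
eef_pos: [0.4171, -0.3798, 0.2498]
tool_rot: [0.001, 0.614, 0.79, 0.0]
contact_force: [0.2, -0.5, -0.2]
opening: 0.0452
gripper_force: 0.0
t 39.3 p [ 0.4171 -0.3798  0.2498] x [-0.247  0.969 -0.001] y [0.969 0.247 0.001] z [ 0.001 -0.    -1.   ] q [-0.83 -0.09  1.8   0.    1.42 -1.08] F [ 0.2 -0.5 -0.2] op 0.0452 gf 0.0
scene 117 world [ 0.376 -0.389  0.012] dir -76.6 len 27.2
tool delta mm [  0.7 -11.  245.5] norm 245.8
```

```bash
python3 -c "
from h import *
c=cam('wrist'); cv2.imwrite('pics/w11.png',c[0]); print(proj(c,[[.377,-.389,.012],[.4065,-.382,.012]]))
print([(d['bbox'],d['conf']) for d in r.find_in('wrist','gouge1')])
cam('scene'); print([(d['bbox'],d['conf']) for d in r.find_in('scene','gouge1')])
"
```

```text
[[246.07452033 183.79102053]
 [269.70610186 184.12091002]]
[([252.0, 318.1, 36.8, 30.3], 0.94), ([180.1, 25.1, 140.9, 25.1], 0.88), ([463.7, 222.5, 62.6, 65.7], 0.82), ([95.1, 109.5, 49.8, 127.0], 0.73), ([238.6, 149.2, 20.0, 119.4], 0.71)]
[([128.0, 259.3, 54.5, 20.7], 0.93), ([125.0, 355.2, 70.6, 13.8], 0.77), ([133.7, 226.6, 44.5, 20.2], 0.76), ([208.5, 235.6, 21.1, 29.3], 0.71), ([343.0, 235.9, 18.8, 21.8], 0.68), ([56.4, 292.8, 48.8, 37.4], 0.64)]
```

View pics/w11.png

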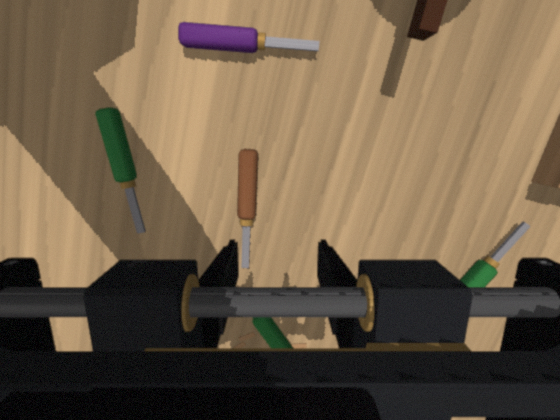

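```bash
python3 -m jog '{"linear":[[0.5,-20,20],[0.5,-20,25],[0,0,35],[0,0,35],[0,0,35],[0,0,30],[0,0,25],[0,0,20],[0,0,12],[0,0,6],[0,0,2],[0,0,0],[0,0,0],[0,0,0],[0,0,0],[0,0,0],[0,0,0],[0,0,0],[0,0,0]],"turn":[[0,0,0],[0,0,0],[0,0,0],[0,0,0],[0,0,0],[0,0,0],[0,0,0],[0,0,0],[0,0,0],[0,0,0],[0,0,0],[0,0,0],[0,0,0],[0,0,0],[0,0,0],[0,0,0],[0,0,0],[0,0,0],[0,0,0]],"gripper":[45,45,45,45,45,45,45,45,45,45,45,45,45,0,0,0,0,0,0]}'
```

```text
time_s: 41.18
eef_pos: [0.3785, -0.3893, 0.0047]
tool_rot: [0.001, 0.615, 0.788, 0.0]
contact_force: [0.5, 1.4, 3.5]
opening: 0.0242
gripper_force: 29.5
```

```bash
python3 -m jog '{"linear":[[0,0,-10],[0,0,-25],[0,0,-35],[0,0,-38],[0,0,-38],[0,0,-38],[0,0,-38],[0,0,-28],[0,0,0]],"turn":[[0,0,0],[0,0,0],[0,0,0],[0,0,0],[0,0,0],[0,0,0],[0,0,0],[0,0,0],[0,0,0]],"gripper":[0,0,0,0,0,0,0,0,0]}'
python3 -m jog '{"linear":[[17,6,0],[33,12.8,0],[33,12.8,0],[33,12.8,0],[33,12.8,0],[33,12.8,0],[33,12.8,0],[33,12.8,0],[33,12.8,0],[33,12.8,0],[33,12.8,0],[33,12.8,0],[33,12.8,0],[33,12.8,0],[33,12.8,0],[33,12.8,0],[17,6,0],[0,0,0]],"turn":[[0,0,0],[0,0,0],[0,0,0],[0,0,0],[0,0,0],[0,0,0],[0,0,0],[0,0,0],[0,0,0],[0,0,0],[0,0,0],[0,0,0],[0,0,0],[0,0,0],[0,0,0],[0,0,0],[0,0,0],[0,0,0]],"gripper":[0,0,0,0,0,0,0,0,0,0,0,0,0,0,0,0,0,0]}'
python3 -m jog '{"linear":[[0,0,0],[0,0,0],[0,0,0],[0,0,0],[0,0,0],[0,0,0],[0,0,0],[0,0,0],[0,0,0],[0,0,0],[0,0,0],[0,0,0],[0,0,0]],"turn":[[0,0,-7],[0,0,-7],[0,0,-7],[0,0,-7],[0,0,-7],[0,0,-7],[0,0,-7],[0,0,-7],[0,0,-7],[0,0,-7],[0,0,-7],[0,0,0],[0,0,0]],"gripper":[0,0,0,0,0,0,0,0,0,0,0,0,0]}'
python3 -c "
from g import *
st(); delta([.451,.165,.055])"
```

```text
time_s: 41.93
eef_pos: [0.3799, -0.3915, 0.2629]
tool_rot: [0.007, 0.615, 0.788, -0.001]
contact_force: [-0.2, -0.0, 0.2]
opening: 0.0239
gripper_force: 29.5
time_s: 43.43
eef_pos: [0.4463, 0.1765, 0.2531]
tool_rot: [-0.001, 0.613, 0.79, -0.0]
contact_force: [-0.8, -1.0, -0.9]
opening: 0.024
gripper_force: 29.5
time_s: 44.52
eef_pos: [0.4468, 0.1729, 0.2536]
tool_rot: [-0.0, -0.007, 1.0, -0.0]
contact_force: [0.6, -0.5, -0.4]
opening: 0.0243
gripper_force: 29.5
t 44.52 p [0.4468 0.1729 0.2536] x [-1.    -0.015  0.   ] y [-0.015  1.    -0.   ] z [-0. -0. -1.] q [ 0.26 -0.29  1.97 -0.    1.46 -1.33] F [ 0.6 -0.5 -0.4] op 0.0243 gf 29.5
tool delta mm [ -4.2  -7.9 198.6] norm 198.8
```

```bash
python3 -m jog '{"linear":[[-4,4,25],[0,0,30],[0,0,30],[0,0,30],[0,0,25],[0,0,20],[0,0,10],[0,0,10],[0,0,8],[0,0,0],[0,0,0],[0,0,0],[0,0,0],[0,0,0],[0,0,-10],[0,0,-20],[0,0,-35],[0,0,-35],[0,0,-35],[0,0,-35]],"turn":[[0,0,0],[0,0,0],[0,0,0],[0,0,0],[0,0,0],[0,0,0],[0,0,0],[0,0,0],[0,0,0],[0,0,0],[0,0,0],[0,0,0],[0,0,0],[0,0,0],[0,0,0],[0,0,0],[0,0,0],[0,0,0],[0,0,0],[0,0,0]],"gripper":[0,0,0,0,0,0,0,0,0,0,40,40,40,40,40,40,40,40,40,40]}'
python3 -m jog '{"linear":[[0,-20,-30],[0,-30,-20],[0,-30,-10],[0,-30,-10],[0,-30,0],[0,-20,0],[0,0,0],[0,0,0],[0,0,0]],"turn":[[0,0,0],[0,0,0],[0,0,0],[0,0,0],[0,0,0],[0,0,0],[0,0,0],[0,0,0],[0,0,0]],"gripper":[0,0,0,0,0,0,0,0,0]}'
python3 -c "
from h import *
st()
c=cam('scene'); t=cam('top')
a=cv2.resize(c[0][140:290,310:440],(400,462),interpolation=cv2.INTER_CUBIC); b=cv2.resize(t[0][155:260,155:245],(400,467),interpolation=cv2.INTER_CUBIC); w=cam('wrist')[0]
o=np.zeros((600,800,3),np.uint8); o[:300,:400]=cv2.resize(a,(400,300)); o[:300,400:]=cv2.resize(b,(400,300)); o[300:,:400]=cv2.resize(w,(400,300)); cv2.imwrite('pics/x12.png',o)"
```

```text
time_s: 46.18
eef_pos: [0.4509, 0.1777, 0.2391]
tool_rot: [0.001, -0.009, 1.0, 0.0]
contact_force: [0.7, 0.2, 0.1]
opening: 0.0404
gripper_force: 0.0
time_s: 46.93
eef_pos: [0.454, 0.0183, 0.3067]
tool_rot: [0.001, -0.009, 1.0, 0.0]
contact_force: [-0.5, 0.1, -0.5]
opening: 0.0005
gripper_force: 0.0
t 46.93 p [0.454  0.0183 0.3067] x [-1.    -0.019 -0.001] y [-0.019  1.     0.001] z [ 0.001  0.001 -1.   ] q [-0.08 -0.37  1.94  0.    1.56 -1.67] F [-0.5  0.1 -0.5] op 0.0005 gf 0.0
```

View pics/x12.png

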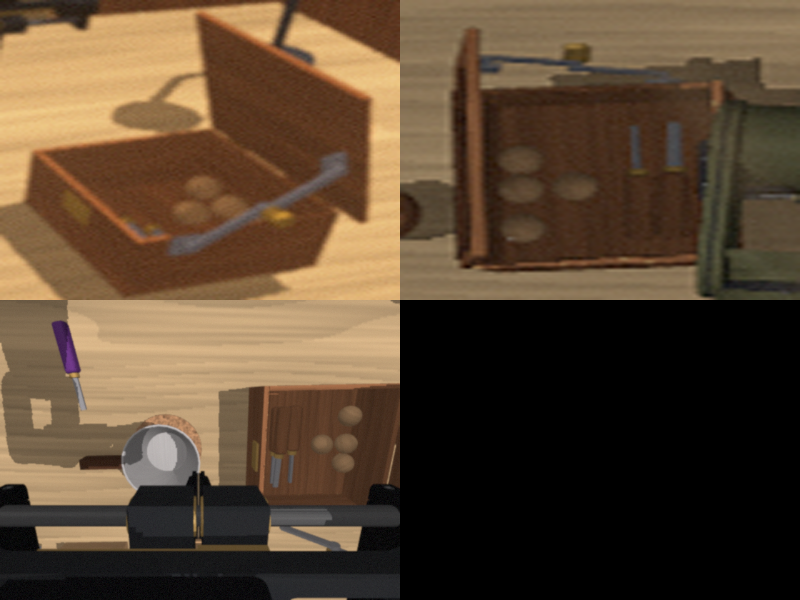

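```bash
python3 -m jog '{"linear":[[0,0,0],[0,0,0],[0,0,0],[0,0,0],[0,0,0],[0,0,0],[0,0,0],[0,0,0],[0,0,0],[0,0,0],[0,0,0],[0,0,0],[0,0,0],[0,0,0],[0,0,0],[0,0,0],[0,0,0],[0,0,0],[0,0,0],[0,0,0]],"turn":[[0,0,6.9],[0,0,6.9],[0,0,6.9],[0,0,6.9],[0,0,6.9],[0,0,6.9],[0,0,6.9],[0,0,6.9],[0,0,6.9],[0,0,6.9],[0,0,6.9],[0,0,6.9],[0,0,6.9],[0,6,0],[0,6,0],[0,6,0],[0,6,0],[0,6,0],[0,0,0],[0,0,0]],"gripper":[0,0,0,0,0,0,0,0,0,0,0,0,0,0,0,0,0,0,0,0]}'
python3 -c "
from h import *
st(); delta([.644,.225,.21]);
cs=cam('scene');ct=cam('top')
for n,c in (('scene',cs),('top',ct)):
  print(n,proj(c,[.640,.241,.160]))
  print([(d['bbox'],d['conf']) for d in r.find_in(n,'knee_tab')])
  hsv=cv2.cvtColor(c[0],cv2.COLOR_BGR2HSV); u,v=proj(c,[.640,.241,.160])[0].astype(int); w=hsv[v-8:v+9,u-10:u+11]
  m=(w[...,0]>17)&(w[...,0]<32)&(w[...,1]>130); ys,xs=np.where(m); print('brass',m.sum(),xs.mean()+u-10,ys.mean()+v-8)
"
```

```text
time_s: 48.75
eef_pos: [0.4539, 0.0175, 0.3051]
tool_rot: [-0.185, 0.675, 0.691, 0.18]
contact_force: [0.5, -0.0, 0.1]
opening: 0.0004
gripper_force: 0.0
t 48.75 p [0.4539 0.0175 0.3051] x [-0.019  0.866  0.499] y [ 1.     0.023 -0.002] z [-0.013  0.499 -0.866] q [-0.39 -0.3   1.96  0.48  1.69 -0.4 ] F [ 0.5 -0.   0.1] op 0.0004 gf 0.0
tool delta mm [128.6 195.  183.6] norm 297.1
scene [[397.82949155 246.99973747]]
[([394.0, 223.3, 26.3, 31.2], 0.73), ([372.4, 145.3, 57.2, 102.4], 0.56)]
brass 26 400.0 247.92307692307693
top [[194.89333981 173.02160002]]
[]
brass 31 194.2258064516129 172.7741935483871
```

```bash
python3 -c "
from h import *
c=cam('scene');t=cam('top');print(tri([c,t],[(400,247.9),(194.2,172.8)]))"
python3 -m jog '{"linear":[[10,15,2],[10,18,6],[11,18,10],[11,18,15],[11,18,19],[11,18,19],[11,18,19],[11,18,19],[11,18,19],[11,18,19],[11,18,19],[10,0,18],[0,0,0],[0,0,0]],"turn":[[0,0,0],[0,0,0],[0,0,0],[0,0,0],[0,0,0],[0,0,0],[0,0,0],[0,0,0],[0,0,0],[0,0,0],[0,0,0],[0,0,0],[0,0,0],[0,0,0]],"gripper":[0,0,0,0,0,0,0,0,0,0,0,0,0,0]}'
python3 -c "
from h import *
st(); delta([.644,.240,.185])"
```

```text
[0.64215809 0.24536073 0.15746205]
time_s: 50.22
eef_pos: [0.6433, 0.2274, 0.2106]
tool_rot: [-0.186, 0.674, 0.692, 0.18]
contact_force: [-0.7, -0.8, -0.2]
opening: 0.0003
gripper_force: 0.0
t 50.22 p [0.6433 0.2274 0.2106] x [-0.023  0.866  0.5  ] y [ 1.     0.027 -0.001] z [-0.014  0.499 -0.866] q [ 0.04  0.16  1.69  0.54  1.33 -0.12] F [-0.7 -0.8 -0.2] op 0.0003 gf 0.0
tool delta mm [-1.9  1.1 28.5] norm 28.6
```

```bash
python3 -m jog '{"linear":[[0,0,10],[0,0,10],[0,0,8],[-1.5,0,2.6],[-1.5,0,2.6],[-1.5,0,2.6],[-1.5,0,2.6],[0,0,0]],"turn":[[0,0,0],[0,0,0],[0,0,0],[0,0,0],[0,0,0],[0,0,0],[0,0,0],[0,0,0]],"gripper":[0,0,0,0,0,0,0,0]}'
python3 -m jog '{"linear":[[-1.5,0,2.6],[-1,0,3],[-1,0,3],[0,0,0]],"turn":[[0,0,0],[0,0,0],[0,0,0],[0,0,0]],"gripper":[0,0,0,0]}'
```

```text
time_s: 50.88
eef_pos: [0.6437, 0.2398, 0.1745]
tool_rot: [-0.185, 0.675, 0.691, 0.181]
contact_force: [-0.7, -0.4, 0.0]
opening: 0.001
gripper_force: 0.0
time_s: 51.22
eef_pos: [0.6436, 0.2415, 0.1653]
tool_rot: [-0.185, 0.675, 0.691, 0.181]
contact_force: [0.1, -1.1, -0.0]
opening: 0.0006
gripper_force: 0.0
```

```bash
python3 -m jog '{"linear":[[-1,0,3],[-1,0,3],[0,0,0]],"turn":[[0,0,0],[0,0,0],[0,0,0]],"gripper":[0,0,0]}'
python3 -m jog '{"linear":[[-1,0,3],[-1,0,3],[0,0,0]],"turn":[[0,0,0],[0,0,0],[0,0,0]],"gripper":[0,0,0]}'
python3 -c "
from h import *
c=cam('scene');t=cam('top')
for n,c in (('scene',c),('top',t)):
  hsv=cv2.cvtColor(c[0],cv2.COLOR_BGR2HSV); u,v=proj(c,[.640,.243,.158])[0].astype(int); w=hsv[v-12:v+13,u-12:u+13]
  m=(w[...,0]>17)&(w[...,0]<32)&(w[...,1]>130); ys,xs=np.where(m); print('brass',m.sum(),xs.mean()+u-12,ys.mean()+v-12)
  print(proj(c,r.sense()['eef_pos']))
"
```

```text
time_s: 51.47
eef_pos: [0.6438, 0.2429, 0.1594]
tool_rot: [-0.185, 0.675, 0.691, 0.181]
contact_force: [0.1, -0.3, 0.5]
opening: 0.0004
gripper_force: 0.2
time_s: 51.72
eef_pos: [0.6437, 0.2441, 0.1531]
tool_rot: [-0.185, 0.675, 0.691, 0.181]
contact_force: [0.9, -0.1, 0.1]
opening: 0.0006
gripper_force: 0.3
brass 3 399.3333333333333 247.33333333333331
[[398.8903176 249.5591672]]
brass 24 194.08333333333334 173.20833333333334
[[194.47780168 172.50954104]]
```

```bash
python3 -m jog '{"linear":[[0,0,3.5],[0,0,3.5],[0,0,0]],"turn":[[0,0,0],[0,0,0],[0,0,0]],"gripper":[0,0,0]}'
python3 -m jog '{"linear":[[0,0,3.5],[0,0,3.5],[0,0,3],[0,0,0]],"turn":[[0,0,0],[0,0,0],[0,0,0],[0,0,0]],"gripper":[0,0,0,0]}'
```

```text
time_s: 52.07
eef_pos: [0.6436, 0.2472, 0.1466]
tool_rot: [-0.185, 0.675, 0.691, 0.181]
contact_force: [0.4, -0.8, 1.9]
opening: 0.0006
gripper_force: 0.3
time_s: 52.4
eef_pos: [0.6437, 0.2524, 0.1383]
tool_rot: [-0.185, 0.675, 0.691, 0.181]
contact_force: [-0.4, -1.4, 1.2]
opening: 0.0007
gripper_force: 0.6
```

```bash
python3 -m jog '{"linear":[[0,0,-10],[0,0,-25],[0,0,-35],[0,0,-35],[-20,0,-30],[-20,0,-30],[0,0,-30],[0,0,0]],"turn":[[0,0,0],[0,0,0],[0,0,0],[0,0,0],[0,0,0],[0,0,0],[0,0,0],[0,0,0]],"gripper":[0,0,0,0,0,0,0,0]}'
python3 -c "
from h import *
c=cam('scene');t=cam('top'); P=[]
cv2.imwrite('pics/s13.png',c[0]); cv2.imwrite('pics/t13.png',t[0])
for n,c in (('scene',c),('top',t)):
  hsv=cv2.cvtColor(c[0],cv2.COLOR_BGR2HSV); u,v=proj(c,[.640,.250,.145])[0].astype(int); w=hsv[v-14:v+15,u-14:u+15]
  m=(w[...,0]>17)&(w[...,0]<32)&(w[...,1]>130); ys,xs=np.where(m); P.append((xs.mean()+u-14,ys.mean()+v-14)); print('brass',m.sum(),P[-1])
  print([(d['bbox'],d['conf']) for d in r.find_in(n,'lid')])
print(tri([cam('scene'),t],P)); st()
"
```

```text
time_s: 53.07
eef_pos: [0.649, 0.1178, 0.2946]
tool_rot: [-0.182, 0.675, 0.691, 0.185]
contact_force: [1.0, 0.4, 1.7]
opening: 0.0004
gripper_force: 0.0
brass 34 (np.float64(403.05882352941177), np.float64(254.11764705882354))
[([365.2, 150.3, 62.6, 101.5], 0.63), ([397.1, 225.6, 20.3, 33.6], 0.41), ([212.6, 334.3, 67.0, 43.2], 0.36)]
brass 25 (np.float64(191.36), np.float64(174.28))
[([163.8, 165.5, 17.3, 84.1], 0.98)]
[0.64217962 0.26096108 0.13119638]
t 53.32 p [0.6457 0.1214 0.2859] x [-0.021  0.865  0.501] y [ 1.     0.025 -0.002] z [-0.015  0.501 -0.866] q [-0.12  0.11  1.61  0.52  1.51 -0.2 ] F [ 1.  -0.4  0.2] op 0.0004 gf 0.0
```

```bash
python3 -m jog '{"linear":[[15,0,-26],[15,0,-26],[15,0,-26],[15,0,-26],[15,0,-26],[15,0,-26],[0,0,0],[0,0,0],[0,0,0],[0,0,0],[0,0,0],[0,0,0],[0,0,0],[0,0,0],[0,0,0],[0,0,0],[0,0,0],[0,0,0],[0,0,0]],"turn":[[0,0,0],[0,0,0],[0,0,0],[0,0,0],[0,0,0],[0,0,0],[0,-6.4,0],[0,-6.4,0],[0,-6.4,0],[0,-6.4,0],[0,-6.4,0],[0,-6.4,0],[0,-6.4,0],[0,-6.4,0],[0,-6.4,0],[0,-6.4,0],[0,-6.4,0],[0,0,0],[0,0,0]],"gripper":[0,0,0,0,0,0,0,0,0,0,0,0,0,0,0,0,0,0,0]}'
python3 -c "
from h import *
st(); delta([.49,.34,.44])"
```

```text
time_s: 54.9
eef_pos: [0.6462, 0.1224, 0.4641]
tool_rot: [0.245, 0.654, 0.673, -0.242]
contact_force: [0.9, 0.1, 0.8]
opening: 0.0002
gripper_force: 0.0
t 54.9 p [0.6462 0.1224 0.4641] x [-0.024  0.762 -0.647] y [ 1.     0.027 -0.005] z [ 0.014 -0.647 -0.762] q [ 0.38  0.22  1.25 -0.69  1.88  0.2 ] F [0.9 0.1 0.8] op 0.0002 gf 0.0
tool delta mm [ 185.2 -150.1 -124.6] norm 269.0
```

```bash
python3 -m jog '{"linear":[[10,-8,-6],[17.5,-14,-12],[17.5,-14,-12],[17.5,-14,-12],[17.5,-14,-12],[17.5,-14,-12],[17.5,-14,-12],[17.5,-14,-12],[17.5,-14,-12],[17.5,-14,-12],[17.5,-14,-12],[0,0,0],[0,0,0]],"turn":[[0,0,0],[0,0,0],[0,0,0],[0,0,0],[0,0,0],[0,0,0],[0,0,0],[0,0,0],[0,0,0],[0,0,0],[0,0,0],[0,0,0],[0,0,0]],"gripper":[0,0,0,0,0,0,0,0,0,0,0,0,0]}'
python3 -c "
from h import *
st(); d=delta([.49,.325,.330]); cam('top'); print(r.find_in('top','mallet'))"
```

```text
time_s: 55.98
eef_pos: [0.4927, 0.3396, 0.4449]
tool_rot: [0.247, 0.656, 0.672, -0.24]
contact_force: [-0.2, 0.0, -0.1]
opening: 0.0004
gripper_force: 0.0
t 55.98 p [0.4927 0.3396 0.4449] x [-0.018  0.763 -0.646] y [1.    0.025 0.002] z [ 0.017 -0.646 -0.763] q [ 0.75  0.23  1.27 -0.59  2.08  0.55] F [-0.2  0.  -0.1] op 0.0004 gf 0.0
tool delta mm [63.1 -3.2 97.1] norm 115.9
[{'bbox': [136.1, 219.2, 24.2, 19.6], 'conf': 0.84}, {'bbox': [203.9, 210.8, 6.9, 28.6], 'conf': 0.7}]
```

```bash
python3 -m jog '{"linear":[[10,0,16],[10,0,16],[10,0,16],[11,-1,16],[11,-1,16],[11,-1,17],[0,0,0]],"turn":[[0,0,0],[0,0,0],[0,0,0],[0,0,0],[0,0,0],[0,0,0],[0,0,0]],"gripper":[0,0,0,0,0,0,0]}'
cat > arc.py <<'E'
import sys
from h import *
rho=.205; A=np.radians(np.arange(float(sys.argv[1]),float(sys.argv[2])-.1,-2.5))
s=r.sense(); R=rot(s["tool_rot"]).as_matrix(); p=s["eef_pos"]; st(); off=float(sys.argv[3]) if len(sys.argv)>3 else 0
for a in A:
    C=np.array([.49,.345-rho*np.cos(a)+(.01+off)*np.sin(a),.11+rho*np.sin(a)+(.01+off)*np.cos(a)]); print(round(np.degrees(a),1),(R.T@(C-p)*1000).round(1)); p=C
E
python3 arc.py 70 0
```

```text
time_s: 56.67
eef_pos: [0.4901, 0.322, 0.325]
tool_rot: [0.246, 0.655, 0.671, -0.244]
contact_force: [-0.1, -0.0, -1.2]
opening: 0.0004
gripper_force: 0.0
t 56.67 p [0.4901 0.322  0.325 ] x [-0.02   0.759 -0.651] y [ 1.     0.022 -0.005] z [ 0.01  -0.651 -0.759] q [ 0.73  0.23  1.47 -0.55  1.91  0.65] F [-0.1 -0.  -1.2] op 0.0004 gf 0.0
70.0 [-16.3  -0.8  38.9]
67.5 [-4.6 -0.2  7.7]
65.0 [-4.3 -0.2  7.9]
62.5 [-3.9 -0.2  8.1]
60.0 [-3.6 -0.2  8.2]
57.5 [-3.2 -0.1  8.4]
55.0 [-2.8 -0.1  8.5]
52.5 [-2.5 -0.1  8.6]
50.0 [-2.1 -0.1  8.7]
47.5 [-1.7 -0.1  8.8]
45.0 [-1.3 -0.1  8.9]
42.5 [-0.9 -0.1  8.9]
40.0 [-0.5 -0.1  8.9]
37.5 [-0.1 -0.1  9. ]
35.0 [ 0.2 -0.1  9. ]
32.5 [ 0.6 -0.1  8.9]
30.0 [ 1.  -0.1  8.9]
27.5 [ 1.4 -0.1  8.8]
25.0 [ 1.8 -0.1  8.8]
22.5 [ 2.2 -0.   8.7]
20.0 [ 2.6 -0.   8.6]
17.5 [ 2.9 -0.   8.5]
15.0 [ 3.3 -0.   8.3]
12.5 [ 3.6 -0.   8.2]
10.0 [ 4. -0.  8.]
7.5 [4.3 0.  7.8]
5.0 [4.7 0.  7.6]
2.5 [5.  0.  7.4]
0.0 [5.3 0.  7.2]
```

First the approach and the upper part of the arc, then check.

```bash
python3 -m jog '{"linear":[[-4,0,10],[-4,0,10],[-4,0,10],[-4,-1,9],[-4.6,0,7.7],[-4.3,0,7.9],[-3.9,0,8.1],[-3.6,0,8.2],[0,0,0]],"turn":[[0,0,0],[0,0,0],[0,0,0],[0,0,0],[0,0,0],[0,0,0],[0,0,0],[0,0,0],[0,0,0]],"gripper":[0,0,0,0,0,0,0,0,0]}'
python3 -c "
from h import *
c=cam('scene'); cam('top'); print(r.find_in('scene','lid'),r.find_in('top','lid'))
for a in (70,60,50):
  a=np.radians(a); e=[[.636,.345-.235*np.cos(a),.11+.235*np.sin(a)],[.366,.345-.235*np.cos(a)+.0,.11+.235*np.sin(a)]]; print(np.degrees(a),proj(c,e).round(0).tolist())
"
```

```text
time_s: 57.42
eef_pos: [0.4912, 0.2521, 0.2956]
tool_rot: [0.247, 0.656, 0.671, -0.242]
contact_force: [0.8, -0.0, -0.5]
opening: 0.0006
gripper_force: 0.0
[{'bbox': [356.2, 154.9, 72.9, 94.2], 'conf': 0.84}] [{'bbox': [165.7, 166.2, 24.5, 84.3], 'conf': 0.89}]
70.0 [[419.0, 193.0], [368.0, 148.0]]
59.99999999999999 [[404.0, 200.0], [357.0, 154.0]]
50.0 [[391.0, 210.0], [346.0, 162.0]]
```

```bash
python3 -m jog '{"linear":[[-3,0,8.4],[-2.8,0,8.5],[-2.5,0,8.6],[-2.1,0,8.7],[-1.7,0,8.8],[-1.3,0,8.9],[-0.9,0,8.9],[-0.5,0,8.9],[-0.1,0,9],[0.2,0,9],[0.6,0,9],[1,0,9],[0,0,0]],"turn":[[0,0,0],[0,0,0],[0,0,0],[0,0,0],[0,0,0],[0,0,0],[0,0,0],[0,0,0],[0,0,0],[0,0,0],[0,0,0],[0,0,0],[0,0,0]],"gripper":[0,0,0,0,0,0,0,0,0,0,0,0,0]}'
python3 arc.py 27.5 0
```

```text
time_s: 58.7
eef_pos: [0.4923, 0.174, 0.2217]
tool_rot: [0.246, 0.655, 0.671, -0.243]
contact_force: [0.8, -0.5, -0.0]
opening: 0.0006
gripper_force: 0.0
t 58.7 p [0.4923 0.174  0.2217] x [-0.02   0.761 -0.649] y [ 1.     0.023 -0.003] z [ 0.013 -0.649 -0.761] q [ 0.55  0.08  1.8  -0.6   1.65  0.6 ] F [ 0.8 -0.5 -0. ] op 0.0006 gf 0.0
27.5 [ 0.6 -2.4 10.2]
25.0 [ 1.8 -0.1  8.8]
22.5 [ 2.2 -0.1  8.7]
20.0 [ 2.5 -0.1  8.6]
17.5 [ 2.9 -0.1  8.5]
15.0 [ 3.3 -0.   8.3]
12.5 [ 3.6 -0.   8.2]
10.0 [ 4. -0.  8.]
7.5 [ 4.3 -0.   7.8]
5.0 [ 4.7 -0.   7.6]
2.5 [5.  0.  7.4]
0.0 [5.3 0.  7.2]
```

```bash
python3 -m jog '{"linear":[[0.6,0,9],[1.8,0,8.8],[2.2,0,8.7],[2.5,0,8.6],[2.9,0,8.5],[3.3,0,8.3],[3.6,0,8.2],[4,0,8],[2,0,4],[2,0,4],[0,0,0]],"turn":[[0,0,0],[0,0,0],[0,0,0],[0,0,0],[0,0,0],[0,0,0],[0,0,0],[0,0,0],[0,0,0],[0,0,0],[0,0,0]],"gripper":[0,0,0,0,0,0,0,0,0,0,0]}'
python3 -c "
from h import *
st()
c=cam('scene'); cam('top'); print(r.find_in('scene','lid')[:1],r.find_in('top','lid')[:1])
for a in (15,10,5,0):
  a=np.radians(a); e=[[.636,.345-.235*np.cos(a),.11+.235*np.sin(a)],[.366,.345-.235*np.cos(a)+.0,.11+.235*np.sin(a)]]; print(np.degrees(a),proj(c,e).round(0).tolist())
"
```

```text
time_s: 59.62
eef_pos: [0.4936, 0.1445, 0.1488]
tool_rot: [0.247, 0.655, 0.672, -0.242]
contact_force: [0.4, -0.6, -0.9]
opening: 0.0004
gripper_force: 0.0
t 59.62 p [0.4936 0.1445 0.1488] x [-0.019  0.761 -0.649] y [ 1.     0.024 -0.001] z [ 0.015 -0.648 -0.761] q [ 0.51  0.12  1.89 -0.61  1.52  0.64] F [ 0.4 -0.6 -0.9] op 0.0004 gf 0.0
[{'bbox': [318.4, 205.5, 105.9, 56.2], 'conf': 0.56}] [{'bbox': [166.2, 175.8, 65.8, 69.3], 'conf': 0.84}]
14.999999999999998 [[357.0, 251.0], [320.0, 198.0]]
10.0 [[355.0, 257.0], [318.0, 203.0]]
5.0 [[353.0, 262.0], [317.0, 209.0]]
0.0 [[352.0, 268.0], [316.0, 214.0]]
```

```bash
python3 -m jog '{"linear":[[2,0,2.3],[2,0,2.3],[2,0,2.3],[2,0,2.3],[2,0,2.3],[1.3,0,1.5],[0,0,0]],"turn":[[0,0,0],[0,0,0],[0,0,0],[0,0,0],[0,0,0],[0,0,0],[0,0,0]],"gripper":[0,0,0,0,0,0,0]}'
python3 -m jog '{"linear":[[1.3,0,1.5],[1,0,1.2],[0,0,0]],"turn":[[0,0,0],[0,0,0],[0,0,0]],"gripper":[0,0,0]}'
```

```text
time_s: 60.4
eef_pos: [0.4938, 0.1448, 0.132]
tool_rot: [0.247, 0.655, 0.672, -0.242]
contact_force: [-0.7, 0.1, -0.9]
opening: 0.0004
gripper_force: 0.0
time_s: 60.65
eef_pos: [0.494, 0.145, 0.1289]
tool_rot: [0.247, 0.656, 0.672, -0.241]
contact_force: [0.0, -0.1, -0.1]
opening: 0.0006
gripper_force: 0.0
```

```bash
python3 -m jog '{"linear":[[0.7,0,0.8],[0.7,0,0.8],[0,0,0]],"turn":[[0,0,0],[0,0,0],[0,0,0]],"gripper":[0,0,0]}'
python3 -m jog '{"linear":[[0.7,0,0.8],[0.7,0,0.8],[0,0,0]],"turn":[[0,0,0],[0,0,0],[0,0,0]],"gripper":[0,0,0]}'
```

```text
time_s: 60.9
eef_pos: [0.4942, 0.145, 0.1274]
tool_rot: [0.247, 0.656, 0.671, -0.241]
contact_force: [0.3, 0.3, 0.7]
opening: 0.0003
gripper_force: 0.7
time_s: 61.15
eef_pos: [0.4944, 0.145, 0.1268]
tool_rot: [0.248, 0.656, 0.671, -0.241]
contact_force: [-2.6, 0.8, 9.3]
opening: 0.0004
gripper_force: 3.9
```

```bash
python3 -m jog '{"linear":[[-2,0,-2.3],[0,0,-10],[0,0,-25],[0,0,-30],[0,0,-30],[0,0,-30],[0,0,-20],[0,0,0],[0,0,0]],"turn":[[0,0,0],[0,0,0],[0,0,0],[0,0,0],[0,0,0],[0,0,0],[0,0,0],[0,0,0],[0,0,0]],"gripper":[0,0,0,0,0,0,0,0,0]}'
python3 -c "
from h import *
st()
c=cam('scene');cv2.imwrite('pics/s14.png',c[0]); print(r.find_in('scene','lid')[:2],r.find_in('scene','pot')[:1])
g=cv2.cvtColor(c[0],cv2.COLOR_BGR2HSV)
# vertical profile across stay-side front corner: compare edge with model angles
for a in (0,.01,.02,.04,.08):
  print(a,proj(c,[[.636,.345-.235*np.cos(a)+.01*np.sin(a),.12+.235*np.sin(a)],[.55,.345-.235*np.cos(a),.12+.235*np.sin(a)]]).round(1).tolist(), proj(c,[[.55,.345-.235*np.cos(a),.11+.235*np.sin(a)],[.55,.125,.11]]).round(1).tolist())
u=int(round(proj(c,[[.55,.11,.115]])[0,0])); v=int(round(proj(c,[[.55,.11,.115]])[0,1])); print(u,v); print(c[0][v-10:v+14,u].tolist())
"
```

```text
time_s: 61.9
eef_pos: [0.4921, 0.2398, 0.239]
tool_rot: [0.247, 0.656, 0.672, -0.24]
contact_force: [-0.0, -1.1, -0.4]
opening: 0.0009
gripper_force: 0.0
t 61.9 p [0.4921 0.2398 0.239 ] x [-0.018  0.762 -0.647] y [1.    0.025 0.002] z [ 0.018 -0.647 -0.763] q [ 0.64  0.15  1.7  -0.57  1.72  0.65] F [-0.  -1.1 -0.4] op 0.0009 gf 0.0
[{'bbox': [314.3, 201.3, 108.7, 67.4], 'conf': 0.8}] [{'bbox': [235.8, 237.6, 70.1, 48.2], 'conf': 0.71}]
0 [[352.2, 265.3], [339.3, 245.9]] [[338.9, 248.5], [343.6, 247.6]]
0.01 [[352.4, 264.7], [339.4, 245.3]] [[339.0, 247.9], [343.6, 247.6]]
0.02 [[352.5, 264.0], [339.5, 244.6]] [[339.1, 247.3], [343.6, 247.6]]
0.04 [[352.9, 262.7], [339.7, 243.4]] [[339.4, 246.0], [343.6, 247.6]]
0.08 [[353.6, 260.1], [340.3, 240.9]] [[339.9, 243.5], [343.6, 247.6]]
339 247
[[52, 100, 170], [51, 101, 170], [53, 102, 177], [57, 106, 181], [61, 108, 182], [52, 99, 173], [53, 97, 163], [42, 80, 141], [37, 73, 121], [37, 69, 112], [26, 60, 95], [34, 58, 96], [23, 50, 90], [24, 53, 86], [29, 54, 87], [38, 60, 92], [30, 51, 87], [29, 52, 87], [28, 54, 92], [34, 56, 93], [35, 56, 96], [32, 52, 89], [30, 51, 91], [26, 50, 84]]
```

```bash
python3 -c "
from h import *
print(r.finish_job())"
```

```text
the job is handed in; nothing more can be done
None
```

The job is handed in at about 62 s on the robot's clock: four balls and all three brown gouges are in the chest, and the pot stands upright on its mat. The stay was then broken at the knee, and the lid went down slowly until it stopped at the shut height with 9 N on the tool; I checked that from force and camera readings, not by eye.

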